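# Pack the core trays into the bail rack

## Robot

A 6-joint arm with a two-finger parallel gripper is mounted at the origin on a cart in front of the work surface, level with it; the furniture and walls round the work are solid. World frame = base frame: x ahead of the robot, y to its left, z up, the work surface at z = 0. Lengths are in m, angles in rad, forces in N, time in s.
With the tool pointing down it reaches from about 0.25 to 0.775 m from the base axis. Payload 4 kg.
Tool frame: the origin (TCP) lies at the centre of the arm's flange, where the gripper is bolted on; the fingertips stand 199 mm ahead of it and the grasp point (between the pads) lies 180 mm ahead of it (robot.tcp_to_tips is the z of the fingertips in the tool frame, in m); z points along the fingers, y is the line along which they close (so a half turn about z gives the same grasp; the last joint's range is limited). The gripper opens to 94 mm and grips with 3 to 60 N. Pads are 16 mm wide; open, the fingers measure 119 mm over their backs; the gripper's body (75 mm by 177 mm) begins 78 mm behind the grasp point.
Start: joints at [1.143, 0.087, 1.371, -0, 1.684, -0.103], TCP at [0.176, 0.521, 0.405] pointing down, gripper open.
Joint ranges: [-3.1, 3.1], [-0.76, 2.03], [0.27, 2.55], [-1.08, 4.22], [0.17, 2.65], [-2.57, 2.57]. Speed limits (rad/s): [2.79, 2.79, 3.14, 3.14, 3.14, 3.14].

## Interface

Orientations are given as [roll, pitch, yaw] about the fixed x, y, z axes, in that order (R = Rz(yaw) Ry(pitch) Rx(roll)).
In Python, from bench import robot gives the robot as it stands.
- The arm moves only by the tool play_rows, never from a script. Its arguments are lists of equal length, an entry for each row: "translation": the shift along the tool's x, y, z scaled (see below), a list of three; "twist": the turn, a rotation vector about the tool's x, y, z scaled (see below), a list of three; "gripper": the opening, from -1 (shut) to 1 (fully open). A call has 1 to 8 rows; each row shifts and turns the commanded pose from where the row before left it, along the tool's axes as they then stand; what a row does not reach is not made up. The controller multiplies each number of a shift by 0.04 m and each number of a turn by 0.1 rad. A row lasts 1/10 s, in which the tool goes at most 50 mm and 8.59 degrees, less where a joint would pass 70% of its speed; a pose out of reach is approached as far as the arm can. A call with a number of a shift or a turn outside -1 to 1 is refused whole. A call with a gripper value outside its range is refused whole. The fingers move at their own pace and stop on an object; the grip force is fixed at half the most. Time passes only in rows, so rows that do not move let the fingers close. It gives the time, the measured TCP pose, the force, the opening and the grip force at its end, in the units of the state.
- robot.get_obs(): the state, without advancing time (a new reading comes with each control period).
- robot.snapshot(name): name is "scene" or "top" or "wrist"; returns the picture (420x560x3 uint8, red, green, blue); there is no depth.
- robot.camera_model(name): a dict with "camera_matrix" (3x3 intrinsics, pixels), "rvec" (rotation vector, rad) and "tvec" (3), from world to camera coordinates, as OpenCV has them. Camera axes: x right, y down, z forward; pixel columns grow to the right and rows downward; lengths in m; the calibration is good to about 2 mm. A picture is of the moment at which its call begins: read the wrist's pose just before it. camera_model takes no time and is no camera call; for the wrist camera it gives the pose at the moment of the call.
- robot.close_job(): hands the job in; it is judged then, once.
Trained networks look in the newest picture that a camera, given by its name, has taken for a name from the list of things; names that differ only in an ending like _2 or _b are one class to them, and where a whole thing is asked for, a point or a joint stands for the part that bears it (a point fixed in the world has none). Each returns a list of dicts, best first, with "score" (0 to 1); they miss things now and then, are a little off and sometimes report something else, mostly with a low value. They report only what shows in the picture. A call takes as long as a camera call. They do not tell look-alikes from the thing itself.
- robot.recognise(name, camera): "centre" ([x, y, z] in m, in world coordinates, good to about 4 mm: the middle of the surface that is visible of it).
- robot.spot_point(name, camera): "centre" ([x, y, z] in m, in world coordinates, good to about 4 mm: a listed point, or the origin of a listed thing).
The state is a dict: "time": time; "joint_positions": joint angles; "qvel": joint speeds; "joint_torque": joint torques, N m; "tool_pos": TCP position; "ee_rot": TCP orientation; "wrist_force": force on the tool from outside, world axes, zero at the start; "wrist_torque": the same for the moment, N m; "width": finger opening in m; "finger_force": force on a finger pad.
Only numpy, scipy, OpenCV 4.12 (cv2) and the standard library are available. Lean on these libraries where they do the work, as an engineer would, in place of code of your own. Each camera call takes 0.05 s, during which the arm holds its last target. There are 200 camera calls.

## Task

Pack the rock samples away in the tray rack: push the rack's sprung wire bail back past its over-centre point until it snaps open, then stack both trays on the rack with all corner pins fully down in the sockets, and lay every stone billet on the floor of the upper tray. When everything is loaded, push the bail forward over the stack until it snaps shut, and leave the mouse, the slide box and the dropper bottle where they are.

Things in the scene. Friction and masses are not known exactly. Their poses are not given: they have to be found in the camera images.
- rack: fixed grey rack plate 190 (x) x 215 (y) x 18 mm with 4 square sockets (11 wide, 12 mm deep) at x +-64.5, y +-69.5 mm. Origin: on the desk amid the sockets; x axis points to its rear, away from the robot. The lower tray, seated, has its origin over the rack's at z 10 mm, the upper one at z 46 mm (inner floor at 58, rim at 90 mm above the desk)
- bail (a joint): angle (rad) of the sprung U-shaped wire bail, 196 mm wide, legs pivoted at the rack's rear sides (rack frame x 93, z 32 mm, axis along y). 0 upright, + leans to the rear. Stops: -0.96 shut (bar over the stack, z 107 mm), 0.44 open. Over-centre at about -0.26: from there the spring drives it to either stop and holds it (up to about 3 N at the bar)
- bail_bar (a point): middle of the bail's cross-bar, 130 mm from the pivots: a bar along the rack's y with a black rubber sleeve 14 mm thick and 80 mm long, to be pushed from the front or the rear
- tray_a: grey plastic tray 150 (x) x 160 (y) x 44 mm, 0.22 kg, same as tray_b. Origin: footprint centre at the feet of its 4 corner pins (z 0 on the desk). Pins 8 mm thick, tapered tips, reach 8 mm below the flat underside, at x +-64.5, y +-69.5 mm; above them in the corner posts (21 mm square, tops at z 44) are square sockets 11 mm wide, 12 mm deep. Fits either way round, half a turn apart
- tray_b: same as tray_a. Inner floor at z 12 mm, outer walls 3 mm thick, up to z 44. Its grip is a central divider along the tray's x axis, 10 mm thick, 144 mm long, top at z 43 mm, with a channel 72 mm wide (y) on each side into which fingers can reach; each channel takes two billets end to end along x
- billet_0: a sawn rock billet, pale stone bar 60 (x) x 24 x 24 mm with a small white dot on one face, about 0.09 kg, lying on the desk in front; origin at its centre. There are two to four billets; absent ones have no pose
- billet_1: a sawn rock billet, pale stone bar 60 (x) x 24 x 24 mm with a small white dot on one face, about 0.09 kg, lying on the desk in front; origin at its centre. There are two to four billets; absent ones have no pose
- billet_2: a sawn rock billet, pale stone bar 60 (x) x 24 x 24 mm with a small white dot on one face, about 0.09 kg, lying on the desk in front; origin at its centre. There are two to four billets; absent ones have no pose
- billet_3: a sawn rock billet, pale stone bar 60 (x) x 24 x 24 mm with a small white dot on one face, about 0.09 kg, lying on the desk in front; origin at its centre. There are two to four billets; absent ones have no pose
- mouse: black computer mouse 104x60x37 mm, bystander behind the work; origin under its centre
- slide_box: blue slide box 156x80x59 mm, bystander behind the rack; origin under its centre
- dropper_bottle: small white dropper bottle 29x28x69 mm, bystander; origin under its centre
Mind the look-alikes: they are no part of the job. Leave any blue look-alike of the billet_2 alone.

How it is judged:
By the outcome, as a careful person would: the job done as asked, in the order asked, and still so for the second after the job is handed in, with the robot touching nothing.
Of billet_0, billet_1, billet_2, billet_3 only 2 to 4 are there at a start; the rules pass over those that are not, and their reading is None.
At some moment in a run one of billet_0, billet_1, billet_2, billet_3 may be knocked a few centimetres aside while the robot is not near it.
Once in a run the grip may slacken for a moment while it holds something.
It also fails if it takes over 210 s, if anything falls off the work surface, if the arm or the gripper's body presses on something with over 40 N, if the wrist force passes 120 N, or if a joint passes its speed limit or range.

## Working session

There is one attempt and no reset: what is moved stays moved. The work goes in short steps, Python scripts to look and compute and a tool call to move; the robot and the scene stay as the last step left them, time stands still between calls to the robot, and variables do not carry over. Pictures are saved under pics/ and viewed, at most 14 in all, crops included, and the job is handed in when it is done.

Besides the shell and the picture viewer there is one more tool, called after "Call:" as name(argument=value, ...) on one line, values as JSON. play_rows: Moves the arm, as the interface text tells. Its arguments: {"type":"object","properties":{"translation":{"type":"array","items":{"type":"array","items":{"type":"number","minimum":-1,"maximum":1}}},"twist":{"type":"array","items":{"type":"array","items":{"type":"number","minimum":-1,"maximum":1}}},"gripper":{"type":"array","items":{"type":"number"}}},"required":["translation","twist","gripper"]}

```bash
ls; mkdir -p pics; cat > h.py <<'E'
import numpy as np, cv2
from bench import robot
from scipy.spatial.transform import Rotation as R
def snap(cam,fn=None):
    im=robot.snapshot(cam)
    if fn: cv2.imwrite('pics/'+fn,cv2.cvtColor(im,cv2.COLOR_RGB2BGR))
    return im
def cam(c):
    m=robot.camera_model(c); return np.array(m['camera_matrix']),np.array(m['rvec']),np.array(m['tvec'])
def ray(c,px,z,m=None):
    K,rv,t=m or cam(c); Rm=cv2.Rodrigues(rv)[0]
    px=np.atleast_2d(px).astype(float)
    d=np.c_[px,np.ones(len(px))]@np.linalg.inv(K).T@Rm; o=-Rm.T@t.ravel()
    return o+d*((z-o[2])/d[:,2])[:,None]
def proj(c,P,m=None):
    K,rv,t=m or cam(c); return cv2.projectPoints(np.atleast_2d(P).astype(float),rv,t,K,None)[0][:,0]
E
python3 - <<'E'
from h import *
for c in ('scene','top'):
    snap(c,c+'0.png')
    K,rv,t=cam(c); print(c,K[0,0],-cv2.Rodrigues(rv)[0].T@t.ravel())
    for n in ('rack','bail_bar','tray_a','billet_0','mouse','slide_box','dropper_bottle'):
        print(n,[(np.round(d['centre'],3).tolist(),round(d['score'],2)) for d in robot.spot_point(n,c)])
o=robot.get_obs();print(o)
E
```

```text
pics
scene 443.89152140664385 [-0.16249192 -0.73773855  0.81148565]
rack [([0.552, 0.241, 0.003], 0.76)]
bail_bar [([0.543, 0.238, 0.108], 0.51)]
tray_a [([0.567, -0.022, 0.001], 0.82), ([0.586, -0.25, -0.004], 0.81)]
billet_0 [([0.446, -0.428, 0.014], 0.84), ([0.426, -0.144, 0.013], 0.73), ([0.444, -0.244, 0.012], 0.72), ([0.431, -0.332, 0.012], 0.63), ([0.449, -0.027, 0.016], 0.55)]
mouse [([0.767, -0.204, -0.001], 0.87)]
slide_box [([0.768, 0.232, 0.001], 0.86), ([0.443, -0.242, 0.012], 0.32)]
dropper_bottle [([0.779, 0.078, -0.001], 0.63)]
top 442.4524179962824 [ 0.39527708 -0.09880135  1.45508666]
rack [([0.554, 0.242, 0.001], 0.87)]
bail_bar [([0.541, 0.241, 0.104], 0.62)]
tray_a [([0.59, -0.247, 0.002], 0.61), ([0.57, -0.02, -0.003], 0.6)]
billet_0 [([0.428, -0.336, 0.02], 0.59), ([0.442, -0.427, 0.012], 0.57), ([0.432, -0.144, 0.014], 0.45), ([0.444, -0.244, 0.01], 0.43), ([0.445, -0.03, 0.011], 0.42)]
mouse [([0.768, -0.204, -0.002], 0.67)]
slide_box [([0.771, 0.23, -0.005], 0.94)]
dropper_bottle [([0.784, 0.078, -0.002], 0.41)]
{'time': 0.8, 'joint_positions': array([ 1.14290792e+00,  8.71977146e-02,  1.37064429e+00, -9.36545922e-06,
        1.68357339e+00, -1.03107594e-01]), 'qvel': array([ 9.93531985e-04, -5.08411834e-05, -5.86572156e-04, -4.35385284e-04,
       -7.56309247e-04, -1.58095267e-03]), 'joint_torque': array([-7.71595496e-04, -3.39994740e+01, -3.02574420e+01,  7.15537369e-02,
        2.37110525e-02, -3.51703511e-05]), 'tool_pos': array([0.17552119, 0.52125611, 0.40473542]), 'ee_rot': array([3.14141730e+00, 2.75002850e-05, 2.81681078e+00]), 'wrist_force': array([ 0.1677687 , -0.36514162,  0.41406307]), 'wrist_torque': array([ 0.02065575, -0.01304677, -0.02456363]), 'finger_force': 0.0, 'width': 0.0940354013965856}
```

View pics/top0.png

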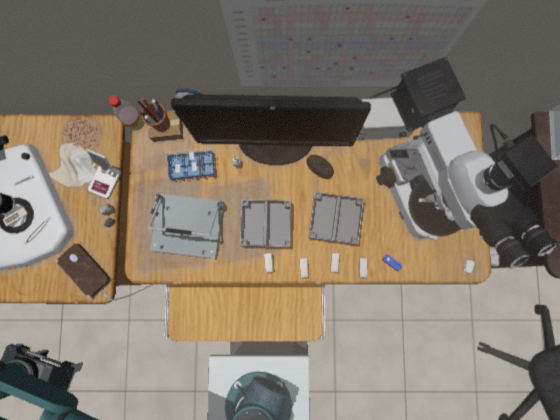

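View pics/scene0.png

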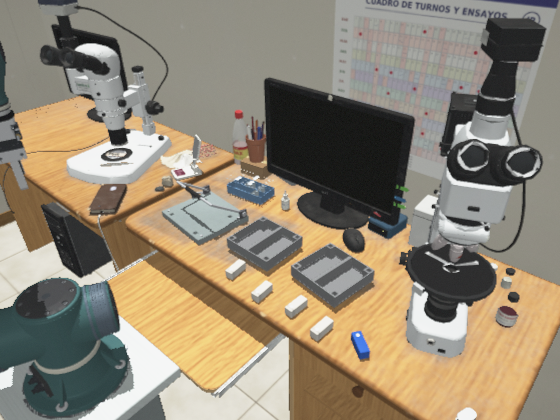

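The top picture shows four pale billets at about (268,263), (304,267), (335,262) and (363,267). The blue look-alike is at (392,262), the rack at (187,226) with the bail shut, and the trays at (266,223) and (337,218). In the scene picture the monitor stands behind the work.

```bash
cat >> h.py <<'E'
def plan(wps,start=None,step=0.9):
    """wps: (x,y,ztip,yaw,grip,nrows_extra); prints rows per call in tool axes/units (tool pointing down)"""
    import math
    o=robot.get_obs(); p=np.array(o['tool_pos']); yaw=o['ee_rot'][2]
    if start: p=np.array([start[0],start[1],start[2]+.199]); yaw=start[3]
    else:
        e=R.from_euler('xyz',o['ee_rot'])
    T,W,G=[],[],[]
    for i,(x,y,z,ya,g,*ex) in enumerate(wps):
        q=np.array([x,y,z+.199]); dy=(ya-yaw+np.pi)%(2*np.pi)-np.pi
        if i==0 and not start:
            rv0=(e.inv()*R.from_euler('xyz',[np.pi,0,ya])).as_rotvec()
        else: rv0=np.array([0,0,-dy])
        n=max(1,math.ceil(np.linalg.norm(q-p)/.04/step),math.ceil(np.abs(rv0).max()/.09), ex[0] if ex else 0)
        cur=yaw
        for k in range(n):
            c,s=np.cos(cur),np.sin(cur); d=(q-p)/n
            T.append([round(float(v),3) for v in np.array([c*d[0]+s*d[1], s*d[0]-c*d[1], -d[2]])/.04])
            W.append([round(float(v),3) for v in rv0/n/.1]); G.append(round(g,2)); cur+=dy/n
        p,yaw=q,ya
    for i in range(0,len(T),8):
        print('T',str(T[i:i+8]).replace(' ','')); print('W',str(W[i:i+8]).replace(' ','')); print('G',str(G[i:i+8]).replace(' ',''))
def look(n,c,f='spot_point'):
    r=getattr(robot,f)(n,c); print(n,[(np.round(d['centre'],3).tolist(),round(d['score'],2)) for d in r]); return r
E
python3 - <<'E'
from h import *
K,rv,t=cam('wrist'); Rm=cv2.Rodrigues(rv)[0]; print(K, -Rm.T@t.ravel(), Rm)
plan([(0.48,0.24,0.33,np.pi,-1)])
E
```

```text
[[326.66113319   0.         279.06571369]
 [  0.         326.66113319 211.37696313]
 [  0.           0.           1.        ]] [0.10095976 0.54592858 0.38522067] [[ 3.19890182e-01  9.47454331e-01 -7.49360856e-04]
 [ 9.11740912e-01 -3.07616916e-01  2.72213779e-01]
 [ 2.57679608e-01 -8.77617381e-02 -9.62236508e-01]]
T [[-0.728,-0.326,-0.239],[-0.719,-0.344,-0.239],[-0.71,-0.362,-0.239],[-0.701,-0.379,-0.239],[-0.691,-0.397,-0.239],[-0.681,-0.414,-0.239],[-0.671,-0.431,-0.239],[-0.66,-0.447,-0.239]]
W [[0.0,0.0,-0.25],[0.0,0.0,-0.25],[0.0,0.0,-0.25],[0.0,0.0,-0.25],[0.0,0.0,-0.25],[0.0,0.0,-0.25],[0.0,0.0,-0.25],[0.0,0.0,-0.25]]
G [-1,-1,-1,-1,-1,-1,-1,-1]
T [[-0.648,-0.464,-0.239],[-0.637,-0.48,-0.239],[-0.624,-0.496,-0.239],[-0.612,-0.511,-0.239],[-0.599,-0.526,-0.239]]
W [[0.0,0.0,-0.25],[0.0,0.0,-0.25],[0.0,0.0,-0.25],[0.0,0.0,-0.25],[0.0,0.0,-0.25]]
G [-1,-1,-1,-1,-1]
```

Call:
play_rows(translation=[[-0.728,-0.326,-0.24],[-0.72,-0.344,-0.24],[-0.71,-0.362,-0.24],[-0.7,-0.38,-0.24],[-0.69,-0.397,-0.24],[-0.68,-0.414,-0.24],[-0.67,-0.43,-0.24],[-0.66,-0.447,-0.24]], twist=[[0,0,-0.25],[0,0,-0.25],[0,0,-0.25],[0,0,-0.25],[0,0,-0.25],[0,0,-0.25],[0,0,-0.25],[0,0,-0.25]], gripper=[-1,-1,-1,-1,-1,-1,-1,-1])

```text
time: 1.6
tool_pos: [0.3635, 0.3471, 0.4821]
ee_rot: [3.141, 0.0, 3.018]
wrist_force: [0.3, -0.5, 0.0]
width: 0.0334
finger_force: 0.0
```

Call:
play_rows(translation=[[-0.648,-0.464,-0.24],[-0.637,-0.48,-0.24],[-0.624,-0.496,-0.24],[-0.612,-0.51,-0.24],[-0.6,-0.526,-0.24],[0,0,0],[0,0,0]], twist=[[0,0,-0.25],[0,0,-0.25],[0,0,-0.25],[0,0,-0.25],[0,0,-0.25],[0,0,0],[0,0,0]], gripper=[-1,-1,-1,-1,-1,-1,-1])

```text
time: 2.3
tool_pos: [0.4802, 0.2397, 0.5293]
ee_rot: [3.141, -0.001, 3.14]
wrist_force: [-0.9, 0.7, -0.8]
width: 0.0001
finger_force: 0.0
```

```bash
python3 - <<'E'
from h import *
o=robot.get_obs();print(o['time'],o['tool_pos'],o['ee_rot'])
im=snap('wrist','w1.png')
for n in ('rack','bail_bar','tray_a','billet_0'): look(n,'wrist')
K,rv,t=cam('wrist'); np.savez('w1.npz',K=K,rv=rv,t=t)
E
```

```text
2.3 [0.48017138 0.239736   0.52934936] [ 3.14106835e+00 -5.46975268e-04  3.14033031e+00]
rack [([0.554, 0.239, 0.0], 0.73)]
bail_bar [([0.534, 0.237, 0.102], 0.73)]
tray_a [([0.575, -0.021, 0.003], 0.78)]
billet_0 [([0.427, -0.147, 0.011], 0.98), ([0.443, -0.03, 0.011], 0.83)]
```

View pics/w1.png

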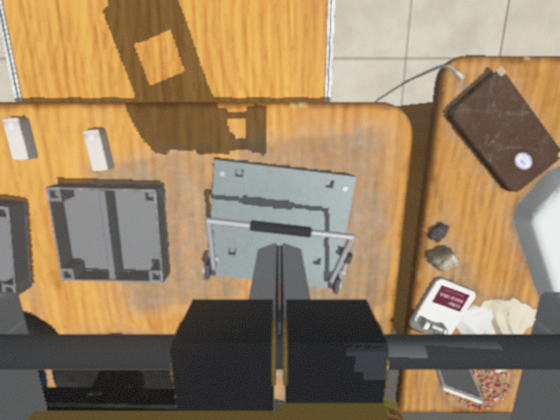

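The picture shows the rack with its front corners at about (214,159) and (355,177), so it is turned by roughly 7°. The sockets are near (239,173), (331,185), (231,251) and (322,263), and the sleeve is at (281,229).

```bash
python3 - <<'E'
from h import *
im=cv2.imread('pics/w1.png'); c=im[140:300,190:370]
cv2.imwrite('pics/w1c.png',cv2.resize(c,None,fx=3.7,fy=3.7,interpolation=cv2.INTER_CUBIC))
E
```

```text
(no output)
```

View pics/w1c.png

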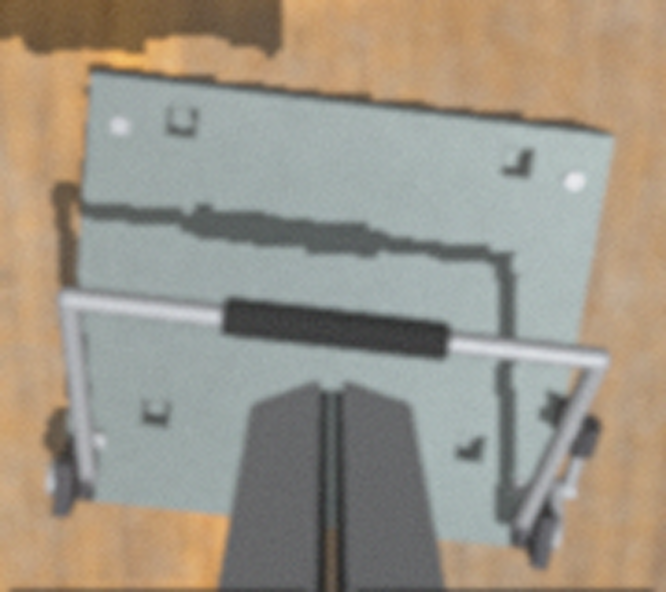

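The crop shows the sockets at about (183,122), (519,163), (157,413) and (472,449) in crop pixels.

```bash
cat >> h.py <<'E'
def fit(model,pts):
    """2D rigid fit: returns x,y,yaw,residual mm"""
    model=np.array(model,float);pts=np.array(pts)[:,:2]
    a=model-model.mean(0);b=pts-pts.mean(0)
    th=np.arctan2((a[:,0]*b[:,1]-a[:,1]*b[:,0]).sum(),(a*b).sum())
    c,s=np.cos(th),np.sin(th);Rm=np.array([[c,-s],[s,c]])
    t=pts.mean(0)-Rm@model.mean(0)
    return t,th,np.linalg.norm(model@Rm.T+t-pts,axis=1)*1000
S4=np.array([[-.0645,-.0695],[-.0645,.0695],[.0645,-.0695],[.0645,.0695]])
E
python3 - <<'E'
from h import *
d=np.load('w1.npz'); m=(d['K'],d['rv'],d['t'])
px=np.array([[183,122],[519,163],[157,413],[472,449]])/3.7+[190,140]-.5
P=ray('',px,.018,m); print(P.round(4)); t,th,r=fit(S4,P); print(t,th,r)
def W(x,y): c,s=np.cos(th),np.sin(th); return np.array([c*x-s*y,s*x+c*y])+t
# sleeve check, px of ends (225,315),(448,340)
bar=ray('',np.array([[225,315],[448,340]])/3.7+[190,140]-.5,.11,m);print(bar, W(-.0135,-.04),W(-.0135,.04))
q=np.pi+th
f0=W(-.045,0);f1=W(.09,0)
print(f0,W(-.0135,0),f1)
plan([(*f0,.17,q,-1),(*f0,.075,q,-1)])
print('push'); plan([(*W(-.03,0),.075,q,-1,1),(*W(.03,0),.105,q,-1,4),(*W(.09,0),.12,q,-1,4),(*W(.09,0),.12,q,-1,1),(*W(.04,0),.26,q,-1,5)],start=(*f0,.075,q))
E
```

```text
[[0.478  0.179  0.018 ]
 [0.4949 0.3172 0.018 ]
 [0.6062 0.1635 0.018 ]
 [0.6231 0.302  0.018 ]]
[0.55053664 0.24040934] -0.12046507762930997 [0.19272224 0.04147765 0.18698142 0.33888691]
[[0.53097006 0.20286431 0.11      ]
 [0.54005326 0.28065019 0.11      ]] [0.53232752 0.20232157] [0.54194143 0.2817418 ]
[0.50586276 0.24581717] [0.53713448 0.24203169] [0.6398844  0.22959369]
T [[-0.134,0.025,0.802],[-0.133,0.028,0.802],[-0.132,0.031,0.802],[-0.132,0.034,0.802],[-0.131,0.038,0.802],[0.0,0.0,0.792],[0.0,0.0,0.792],[0.0,0.0,0.792]]
W [[0.0,-0.001,0.245],[0.0,-0.001,0.245],[0.0,-0.001,0.245],[0.0,-0.001,0.245],[0.0,-0.001,0.245],[0.0,0.0,-0.0],[0.0,0.0,-0.0],[0.0,0.0,-0.0]]
G [-1,-1,-1,-1,-1,-1,-1,-1]
push
T [[-0.375,-0.0,-0.0],[-0.375,-0.0,-0.187],[-0.375,-0.0,-0.187],[-0.375,-0.0,-0.187],[-0.375,-0.0,-0.187],[-0.375,0.0,-0.094],[-0.375,0.0,-0.094],[-0.375,0.0,-0.094]]
W [[0.0,0.0,-0.0],[0.0,0.0,-0.0],[0.0,0.0,-0.0],[0.0,0.0,-0.0],[0.0,0.0,-0.0],[0.0,0.0,-0.0],[0.0,0.0,-0.0],[0.0,0.0,-0.0]]
G [-1,-1,-1,-1,-1,-1,-1,-1]
T [[-0.375,0.0,-0.094],[0.0,0.0,-0.0],[0.25,0.0,-0.7],[0.25,0.0,-0.7],[0.25,0.0,-0.7],[0.25,0.0,-0.7],[0.25,0.0,-0.7]]
W [[0.0,0.0,-0.0],[0.0,0.0,-0.0],[0.0,0.0,-0.0],[0.0,0.0,-0.0],[0.0,0.0,-0.0],[0.0,0.0,-0.0],[0.0,0.0,-0.0]]
G [-1,-1,-1,-1,-1,-1,-1]
```

Call:
play_rows(translation=[[-0.134,0.025,0.8],[-0.133,0.028,0.8],[-0.132,0.03,0.8],[-0.132,0.034,0.8],[-0.13,0.038,0.8],[0,0,0.79],[0,0,0.79],[0,0,0.79]], twist=[[0,0,0.245],[0,0,0.245],[0,0,0.245],[0,0,0.245],[0,0,0.245],[0,0,0],[0,0,0],[0,0,0]], gripper=[-1,-1,-1,-1,-1,-1,-1,-1])

```text
time: 3.35
tool_pos: [0.5059, 0.2456, 0.2735]
ee_rot: [3.141, 0.0, 3.021]
wrist_force: [-0.2, 1.1, 0.4]
width: 0.0003
finger_force: 0.0
```

Call:
play_rows(translation=[[-0.375,0,0],[-0.375,0,-0.19],[-0.375,0,-0.19],[-0.375,0,-0.19],[-0.375,0,-0.19],[-0.375,0,-0.09],[-0.375,0,-0.09],[-0.375,0,-0.09]], twist=[[0,0,0],[0,0,0],[0,0,0],[0,0,0],[0,0,0],[0,0,0],[0,0,0],[0,0,0]], gripper=[-1,-1,-1,-1,-1,-1,-1,-1])

```text
time: 4.15
tool_pos: [0.6256, 0.2313, 0.3162]
ee_rot: [3.141, -0.0, 3.021]
wrist_force: [0.7, 0.2, 0.0]
width: 0.0006
finger_force: 0.0
```

Call:
play_rows(translation=[[-0.375,0,-0.09],[0,0,0],[0.25,0,-0.7],[0.25,0,-0.7],[0.25,0,-0.7],[0.25,0,-0.7],[0.25,0,-0.7]], twist=[[0,0,0],[0,0,0],[0,0,0],[0,0,0],[0,0,0],[0,0,0],[0,0,0]], gripper=[-1,-1,-1,-1,-1,-1,-1])

```text
time: 4.85
tool_pos: [0.5894, 0.2353, 0.4604]
ee_rot: [-3.142, -0.001, 3.021]
wrist_force: [-0.8, 0.9, -0.4]
width: 0.0005
finger_force: 0.0
```

```bash
python3 - <<'E'
from h import *
snap('top');look('bail_bar','top');t=look('tray_a','top')
# go look above trays: tool at (0.50,-0.14), high
plan([(0.52,-0.02,.26,np.pi,0)])
E
```

```text
bail_bar [([0.7, 0.224, 0.15], 0.54), ([0.589, -0.247, -0.001], 0.36)]
tray_a [([0.57, -0.022, -0.002], 0.84), ([0.589, -0.247, 0.002], 0.83), ([0.701, 0.221, 0.148], 0.3)]
T [[0.12,-0.818,0.01],[0.133,-0.816,0.01],[0.145,-0.814,0.01],[0.157,-0.812,0.01],[0.17,-0.809,0.01],[0.182,-0.807,0.01],[0.194,-0.804,0.01],[0.206,-0.801,0.01]]
W [[0.003,0.006,-0.151],[0.003,0.006,-0.151],[0.003,0.006,-0.151],[0.003,0.006,-0.151],[0.003,0.006,-0.151],[0.003,0.006,-0.151],[0.003,0.006,-0.151],[0.003,0.006,-0.151]]
G [0,0,0,0,0,0,0,0]
```

Call:
play_rows(translation=[[0.22,-0.818,-0.1],[0.23,-0.816,-0.1],[0.245,-0.814,-0.1],[0.257,-0.812,-0.1],[0.27,-0.809,-0.1],[0.282,-0.807,-0.1],[0.294,-0.804,-0.1],[0.306,-0.8,-0.1]], twist=[[0,0,-0.15],[0,0,-0.15],[0,0,-0.15],[0,0,-0.15],[0,0,-0.15],[0,0,-0.15],[0,0,-0.15],[0,0,-0.15]], gripper=[-1,-1,-1,-1,-1,-1,-1,-1])

```text
time: 5.8
tool_pos: [0.4885, -0.0194, 0.4885]
ee_rot: [3.141, -0.004, 3.14]
wrist_force: [0.4, 0.2, -0.1]
width: 0.0009
finger_force: 0.0
```

Call:
play_rows(translation=[[0,0,0],[0,0,0]], twist=[[0,0,0],[0,0,0]], gripper=[-1,-1])

```text
time: 6.0
tool_pos: [0.4891, -0.0187, 0.4894]
ee_rot: [3.14, -0.003, 3.138]
wrist_force: [0.7, 0.4, -0.4]
width: 0.0008
finger_force: 0.0
```

```bash
python3 - <<'E'
from h import *
o=robot.get_obs();print(o['time'],o['tool_pos'],o['ee_rot'])
K,rv,t=cam('wrist'); np.savez('w2.npz',K=K,rv=rv,t=t)
im=snap('wrist','w2.png')
look('billet_0','wrist');look('tray_a','wrist')
cv2.imwrite('pics/w2c.png',cv2.resize(cv2.cvtColor(im,cv2.COLOR_RGB2BGR)[80:320,60:380],None,fx=2.5,fy=2.5,interpolation=cv2.INTER_CUBIC))
E
```

```text
6.0 [ 0.48905055 -0.01867443  0.48935011] [ 3.14045420e+00 -2.90934030e-03  3.13777612e+00]
billet_0 [([0.428, -0.337, 0.013], 0.91), ([0.445, -0.242, 0.014], 0.88), ([0.425, -0.146, 0.012], 0.56)]
tray_a [([0.576, -0.022, 0.001], 0.84), ([0.586, -0.25, -0.002], 0.56)]
```

View pics/w2c.png

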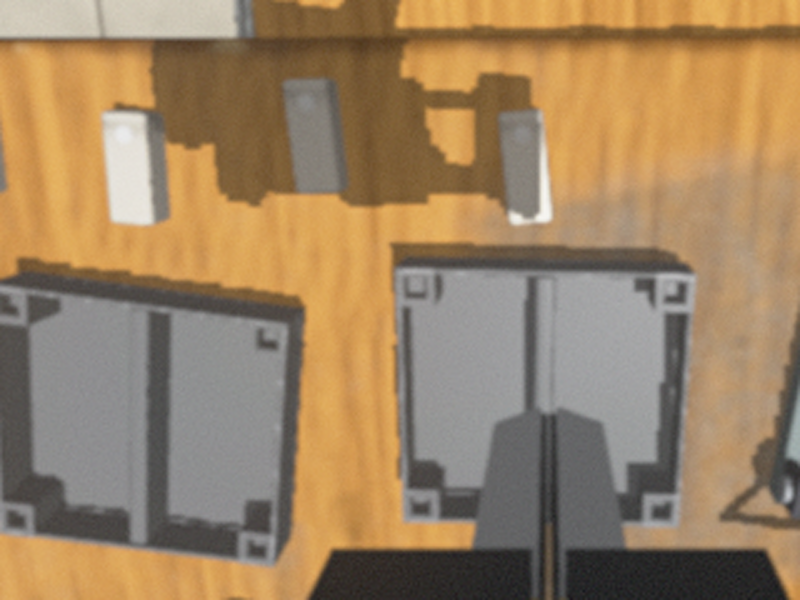

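Crop pixels: tray A's sockets are at (419,287), (674,292), (421,506) and (660,509), tray B's at (12,307), (269,337), (16,518) and (258,546). Billets are seen at (132,168), (314,136) and (525,165).

```bash
python3 - <<'E'
from h import *
d=np.load('w2.npz'); m=(d['K'],d['rv'],d['t'])
for px in ([[419,287],[674,292],[421,506],[660,509]],[[12,307],[269,337],[16,518],[258,546]]):
    P=ray('',np.array(px)/2.5+[60,80]-.3,.044,m); t,th,r=fit(S4,P); print(t,th,r)
    if px[0][0]==419: A=(t,th)
t,th=A; q=np.pi+th; g=.1
plan([(*t,.12,q,.3),(*t,.05,q,.3),(*t,.017,q,.3,2),(*t,.017,q,-1,4),(*t,.014,q,-1,1)])
E
```

```text
[ 0.57169094 -0.02240893] -0.026596388299381192 [1.72640942 0.98313846 0.52703535 1.11821676]
[ 0.58755605 -0.24932345] -0.14168044563674206 [2.1062102  0.53177772 1.07665931 1.05950238]
T [[-0.343,-0.02,0.713],[-0.343,-0.019,0.713],[-0.343,-0.017,0.713],[-0.343,-0.016,0.713],[-0.343,-0.014,0.713],[-0.343,-0.013,0.713],[0.0,0.0,0.875],[0.0,0.0,0.875]]
W [[0.001,-0.004,0.043],[0.001,-0.004,0.043],[0.001,-0.004,0.043],[0.001,-0.004,0.043],[0.001,-0.004,0.043],[0.001,-0.004,0.043],[0.0,0.0,-0.0],[0.0,0.0,-0.0]]
G [0.3,0.3,0.3,0.3,0.3,0.3,0.3,0.3]
T [[0.0,0.0,0.412],[0.0,0.0,0.412],[0.0,0.0,-0.0],[0.0,0.0,-0.0],[0.0,0.0,-0.0],[0.0,0.0,-0.0],[0.0,0.0,0.075]]
W [[0.0,0.0,-0.0],[0.0,0.0,-0.0],[0.0,0.0,-0.0],[0.0,0.0,-0.0],[0.0,0.0,-0.0],[0.0,0.0,-0.0],[0.0,0.0,-0.0]]
G [0.3,0.3,-1,-1,-1,-1,-1]
```

Call:
play_rows(translation=[[-0.343,-0.02,0.713],[-0.343,-0.02,0.713],[-0.343,-0.017,0.713],[-0.343,-0.016,0.713],[-0.343,-0.014,0.713],[-0.343,-0.013,0.713],[0,0,0.875],[0,0,0.875]], twist=[[0,0,0.043],[0,0,0.043],[0,0,0.043],[0,0,0.043],[0,0,0.043],[0,0,0.043],[0,0,0],[0,0,0]], gripper=[0.3,0.3,0.3,0.3,0.3,0.3,0.3,0.3])

```text
time: 6.95
tool_pos: [0.5718, -0.022, 0.2483]
ee_rot: [3.141, -0.0, 3.116]
wrist_force: [-0.4, 0.1, 0.3]
width: 0.0594
finger_force: 0.0
```

Call:
play_rows(translation=[[0,0,0.41],[0,0,0.41],[0,0,0],[0,0,0],[0,0,0],[0,0,0],[0,0,0],[0,0,0]], twist=[[0,0,0],[0,0,0],[0,0,0],[0,0,0],[0,0,0],[0,0,0],[0,0,0],[0,0,0]], gripper=[0.3,0.3,-1,-1,-1,-1,-1,-1])

```text
time: 7.75
tool_pos: [0.5714, -0.0234, 0.2183]
ee_rot: [-3.142, 0.001, 3.113]
wrist_force: [-0.0, -0.2, -0.1]
width: 0.017
finger_force: 0.0
```

Call:
play_rows(translation=[[0,0,-0.25],[0,0,-0.5],[0,0,-0.75],[0,0,0],[0,0,0]], twist=[[0,0,0],[0,0,0],[0,0,0],[0,0,0],[0,0,0]], gripper=[-1,-1,-1,-1,-1])

```text
time: 8.25
tool_pos: [0.5712, -0.0234, 0.2779]
ee_rot: [-3.142, 0.001, 3.113]
wrist_force: [-0.2, 0.4, -3.0]
width: 0.0098
finger_force: 30.0
```

```bash
python3 - <<'E'
from h import *
o=robot.get_obs();print(o['time'],o['tool_pos'],o['ee_rot'],o['width'])
K,rv,t=cam('wrist'); np.savez('w3.npz',K=K,rv=rv,t=t,p=o['tool_pos'],e=o['ee_rot'])
im=snap('wrist','w3.png')
E
```

```text
8.25 [ 0.57124741 -0.02341113  0.27791699] [-3.14150442e+00  1.38421426e-03  3.11341348e+00] 0.009804587192960276
```

View pics/w3.png

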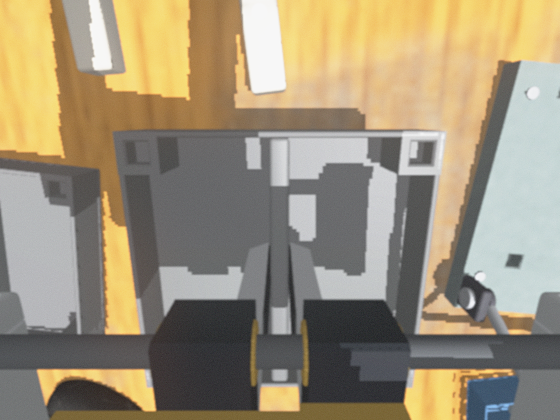

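The tray is held level, with its front sockets at (138,154) and (421,153) and its outer front corners at (117,133) and (443,132).

```bash
cat >> h.py <<'E'
RT=np.array([0.55053664,0.24040934]);RTH=-0.12046507762930997
def W(x,y): c,s=np.cos(RTH),np.sin(RTH); return np.array([c*x-s*y,s*x+c*y])+RT
def held(fn,px):
    d=np.load(fn); m=(d['K'],d['rv'],d['t']); mod=np.array([[-.0645,-.0695],[-.0645,.0695],[-.075,-.08],[-.075,.08]])
    from scipy.optimize import minimize_scalar
    f=lambda z:(fit(mod,ray('',px,z,m))[2]**2).sum()
    z=minimize_scalar(f,bounds=(d['p'][2]-.2,d['p'][2]-.12),method='bounded').x
    t,th,r=fit(mod,ray('',px,z,m)); yaw=d['e'][2]
    dd=t-d['p'][:2]; a=th+np.pi-yaw; a=(a+np.pi)%(2*np.pi)-np.pi
    c,s=np.cos(th),np.sin(th); off=np.array([c*dd[0]+s*dd[1],-s*dd[0]+c*dd[1]])
    print('tray top z',z,'below tcp',d['p'][2]-z,'tray frame offset from tcp',off,'yaw diff',a,'res',r)
    return off,a,d['p'][2]-z
E
python3 - <<'E'
from h import *
off,a,h=held('w3.npz',[[138,154],[421,153],[117,133],[443,132]])
# if tray offset is off (tray frame) the tcp goal = W(-off), yaw = pi+RTH - a
g=W(-off[0],-off[1]); q=np.pi+RTH-a
print(g,q,'tip z lower tray seated:',.054+h-.199)
g0=W(0,0)
zt=.054+h-.199
o=robot.get_obs(); 
plan([(*(np.array(o['tool_pos'])[:2]),.095,o['ee_rot'][2],-1),(*g,.095,q,-1,9),(*g,zt+.02,q,-1,2)])
E
```

```text
tray top z 0.09465055821992027 below tcp 0.18326643164532894 tray frame offset from tcp [ 0.00268532 -0.00034853] yaw diff 0.0023308605910550284 res [0.80511852 0.57407263 0.71172349 0.47348498]
[0.54791267 0.24107805] 3.018796715369428 tip z lower tray seated: 0.03826643164532892
T [[0.0,0.0,-0.437],[0.084,0.732,-0.0],[0.092,0.732,-0.0],[0.1,0.731,-0.0],[0.107,0.729,-0.0],[0.115,0.728,-0.0],[0.123,0.727,-0.0],[0.13,0.726,-0.0]]
W [[0.003,-0.015,-0.0],[0.0,0.0,0.105],[0.0,0.0,0.105],[0.0,0.0,0.105],[0.0,0.0,0.105],[0.0,0.0,0.105],[0.0,0.0,0.105],[0.0,0.0,0.105]]
G [-1,-1,-1,-1,-1,-1,-1,-1]
T [[0.138,0.724,-0.0],[0.146,0.723,-0.0],[0.0,0.0,0.459],[0.0,0.0,0.459]]
W [[0.0,0.0,0.105],[0.0,0.0,0.105],[0.0,0.0,-0.0],[0.0,0.0,-0.0]]
G [-1,-1,-1,-1]
```

Call:
play_rows(translation=[[0,0,-0.44],[0.084,0.732,0],[0.092,0.732,0],[0.1,0.73,0],[0.107,0.73,0],[0.115,0.728,0],[0.123,0.727,0],[0.13,0.726,0]], twist=[[0,0,0],[0,0,0.105],[0,0,0.105],[0,0,0.105],[0,0,0.105],[0,0,0.105],[0,0,0.105],[0,0,0.105]], gripper=[-1,-1,-1,-1,-1,-1,-1,-1])

```text
time: 9.1
tool_pos: [0.5526, 0.1833, 0.2924]
ee_rot: [-3.14, -0.004, 3.039]
wrist_force: [0.1, 0.1, -2.3]
width: 0.0099
finger_force: 30.0
```

Call:
play_rows(translation=[[0.138,0.724,0],[0.146,0.723,0],[0,0,0.46],[0,0,0.46],[0,0,0],[0,0,0],[0,0,0]], twist=[[0,0,0.105],[0,0,0.105],[0,0,0],[0,0,0],[0,0,0],[0,0,0],[0,0,0]], gripper=[-1,-1,-1,-1,-1,-1,-1])

```text
time: 9.8
tool_pos: [0.5485, 0.2409, 0.2587]
ee_rot: [3.141, 0.0, 3.019]
wrist_force: [0.5, 0.5, -1.9]
width: 0.0098
finger_force: 30.0
```

```bash
python3 - <<'E'
from h import *
o=robot.get_obs();print(o['time'],o['tool_pos'],o['ee_rot'],o['width'],o['finger_force'])
K,rv,t=cam('wrist'); np.savez('w4.npz',K=K,rv=rv,t=t,p=o['tool_pos'],e=o['ee_rot'])
im=snap('wrist','w4.png')
# expected rack corner/tray pixels
c=[(-.095,-.1075),(-.095,.1075)]
print(proj('wrist',[[*W(*p),.018] for p in c]))
d=np.load('w1.npz'); m1=(d['K'],d['rv'],d['t'])
print('w1 corners',proj('',[[*W(*p),.018] for p in c],m1), 'screws', ray('',np.array([[119,126],[574,181]])/3.7+[190,140]-.5,.018,m1), proj('wrist',ray('',np.array([[119,126],[574,181]])/3.7+[190,140]-.5,.018,m1)))
E
```

```text
9.8 [0.54850254 0.2408771  0.25867889] [3.14132557e+00 3.87416762e-04 3.01857088e+00] 0.009809607873688038 29.996605217456818
[[111.4101731   95.72050379]
 [447.10257964  94.49516356]]
w1 corners [[215.37539441 149.17612195]
 [357.97854088 166.73878119]] screws [[0.4797192  0.15274235 0.018     ]
 [0.50243077 0.34030333 0.018     ]] [[136.79095766 151.30032884]
 [418.79745415 150.34055631]]
```

View pics/w4.png

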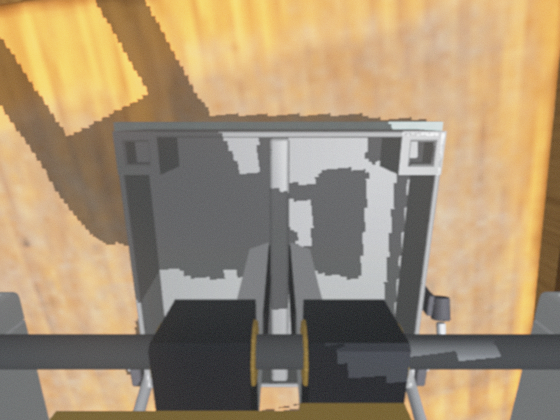

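The rack's front edge peeks out at row ~123, from column 116 to 443, just ahead of the held tray's wall at row 131. I'll check that against w1.

```bash
python3 - <<'E'
from h import *
d=np.load('w1.npz'); m1=(d['K'],d['rv'],d['t'])
P=ray('',np.array([[92,69],[612,133]])/3.7+[190,140]-.5,.018,m1);print(P, np.linalg.norm(P[1]-P[0]))
d=np.load('w4.npz'); m4=(d['K'],d['rv'],d['t'])
print(proj('',P,m4))
held('w4.npz',[[138,153],[421,152],[117,132],[444,132]])
im=cv2.imread('pics/w4.png'); cv2.imwrite('pics/w4c.png',np.hstack([cv2.resize(im[100:190,95:185],None,fx=4.4,fy=5,interpolation=cv2.INTER_CUBIC),cv2.resize(im[100:190,375:465],None,fx=4.4,fy=5,interpolation=cv2.INTER_CUBIC)]))
E
```

```text
[[0.45654395 0.14290627 0.018     ]
 [0.48236277 0.35476639 0.018     ]] 0.2134275544387116
[[113.43360577 118.02329594]
 [441.42126964 117.14330728]]
tray top z 0.07565827070825609 below tcp 0.18302062245082712 tray frame offset from tcp [ 0.0022126  -0.00017691] yaw diff 0.0004948051697848399 res [0.8046545  0.54623079 0.72062031 0.45297359]
```

View pics/w4c.png

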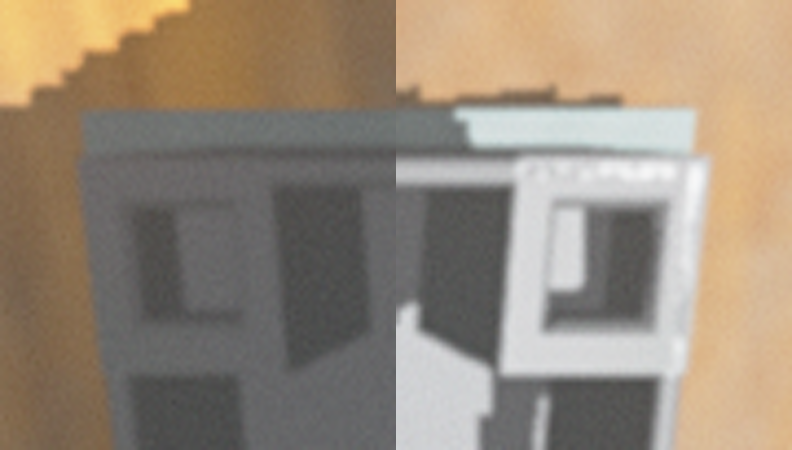

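Rack edge corners in w4 are at (113.9,121.8) and (442.7,121.9). I'll use this close view to correct the rack's position relative to the tray.

```bash
python3 - <<'E'
from h import *
d=np.load('w1.npz'); m1=(d['K'],d['rv'],d['t'])
P=ray('',np.array([[92,70],[612,132.5]])/3.7+[190,140]-.5,.018,m1)[:,:2]
c,s=np.cos(RTH),np.sin(RTH); L=(P-RT)@np.array([[c,-s],[s,c]]); print('edge in rack frame',L)
d=np.load('w4.npz'); m4=(d['K'],d['rv'],d['t'])
Q=ray('',[[113.7,121.8],[442.7,121.8]],.018,m4); t,th,r=fit([[L[:,0].mean(),-.1075],[L[:,0].mean(),.1075]],Q)
print(t,th,r,'vs',RT,RTH, 'in rack x',(t-RT)@[c,s],'y',(t-RT)@[-s,c])
off,a,h=held('w4.npz',[[138,153],[421,152],[113.3,131.5],[445.5,131.5]])
off,a,h=held('w4.npz',[[137.5,152.8],[421.5,152.8],[113.3,131.5],[445.5,131.5]])
E
```

```text
edge in rack frame [[-0.08119282 -0.10806467]
 [-0.081626    0.1052976 ]]
[0.55293155 0.23898736] -0.12383927883301867 [0.09495037 0.09495037] vs [0.55053664 0.24040934] -0.12046507762930997 in rack x 0.002548442430940287 y -0.0011238684146335379
tray top z 0.07708312690047865 below tcp 0.18159576625860457 tray frame offset from tcp [ 0.00199842 -0.00042908] yaw diff 0.0007301913663289028 res [0.13587562 0.38953289 0.16153463 0.37674655]
tray top z 0.07735411486103841 below tcp 0.1813247782980448 tray frame offset from tcp [ 0.00205355 -0.00051519] yaw diff -0.0007500799859840868 res [0.18225153 0.20174316 0.17495525 0.19291099]
```

```bash
sed -i 's/^RT=.*/RT=np.array([0.5528,0.2392]);RTH=-0.122/' h.py; python3 - <<'E'
from h import *
g=W(-.002,.0005); q=np.pi+RTH
print(g)
plan([(*g,.0597,q,-1,1),(*g,.0597,q,-1,1),(*g,.043,q,-1,3),(*g,.0365,q,-1,3)])
E
```

```text
[0.55087571 0.23993968]
T [[-0.058,-0.017,0.013],[0.0,0.0,-0.0],[0.0,0.0,0.139],[0.0,0.0,0.139],[0.0,0.0,0.139],[0.0,0.0,0.054],[0.0,0.0,0.054],[0.0,0.0,0.054]]
W [[0.008,0.014,-0.011],[0.0,0.0,-0.0],[0.0,0.0,-0.0],[0.0,0.0,-0.0],[0.0,0.0,-0.0],[0.0,0.0,-0.0],[0.0,0.0,-0.0],[0.0,0.0,-0.0]]
G [-1,-1,-1,-1,-1,-1,-1,-1]
```

Call:
play_rows(translation=[[-0.058,-0.017,0],[0,0,0],[0,0,0.14],[0,0,0.14],[0,0,0.14]], twist=[[0,0,-0.01],[0,0,0],[0,0,0],[0,0,0],[0,0,0]], gripper=[-1,-1,-1,-1,-1])

```text
time: 10.35
tool_pos: [0.5503, 0.2401, 0.2408]
ee_rot: [-3.141, -0.001, 3.02]
wrist_force: [-0.2, -0.3, -2.0]
width: 0.0095
finger_force: 30.0
```

Call:
play_rows(translation=[[0,0,0.05],[0,0,0.05],[0,0,0.05],[0,0,0]], twist=[[0,0,0],[0,0,0],[0,0,0],[0,0,0]], gripper=[-1,-1,-1,-1])

```text
time: 10.75
tool_pos: [0.5505, 0.2401, 0.2353]
ee_rot: [-3.142, -0.0, 3.02]
wrist_force: [0.4, 0.2, -1.7]
width: 0.0096
finger_force: 30.0
```

Call:
play_rows(translation=[[0,0,0.04],[0,0,0.04],[0,0,0.04],[0,0,0]], twist=[[0,0,0],[0,0,0],[0,0,0],[0,0,0]], gripper=[-1,-1,-1,-1])

```text
time: 11.15
tool_pos: [0.5506, 0.2402, 0.2345]
ee_rot: [3.141, 0.002, 3.02]
wrist_force: [-5.2, -2.6, 10.9]
width: 0.0096
finger_force: 30.0
```

Call:
play_rows(translation=[[0,0,-0.05],[0,0,0],[0,0,0],[0,0,-0.5],[0,0,-0.8],[0,0,-0.8],[0,0,-0.8]], twist=[[0,0,0],[0,0,0],[0,0,0],[0,0,0],[0,0,0],[0,0,0],[0,0,0]], gripper=[-0.3,-0.3,-0.3,-0.3,-0.3,-0.3,-0.3])

```text
time: 11.85
tool_pos: [0.5504, 0.2401, 0.3493]
ee_rot: [-3.141, -0.001, 3.02]
wrist_force: [1.1, 0.2, 0.4]
width: 0.0326
finger_force: 0.0
```

Call:
play_rows(translation=[[0.5,0,-0.4],[0,0,0],[0,0,0],[0,0,0]], twist=[[0,0,0],[0,0,0],[0,0,0],[0,0,0]], gripper=[-1,-1,-1,-1])

```text
time: 12.25
tool_pos: [0.5308, 0.2424, 0.3627]
ee_rot: [-3.14, -0.003, 3.02]
wrist_force: [0.1, -0.3, -1.0]
width: 0.0041
finger_force: 0.0
```

```bash
python3 - <<'E'
from h import *
o=robot.get_obs();print(o['time'],o['tool_pos'],o['ee_rot'],o['width'],o['finger_force'])
K,rv,t=cam('wrist'); np.savez('w5.npz',K=K,rv=rv,t=t,p=o['tool_pos'],e=o['ee_rot'])
im=snap('wrist','w5.png')
P=[[*W(*p),.054] for p in S4]; print(proj('',P,(K,rv,t)))
cv2.imwrite('pics/w5c.png',cv2.resize(cv2.cvtColor(im,cv2.COLOR_RGB2BGR)[90:330,140:420],None,fx=2.5,fy=2.5,interpolation=cv2.INTER_CUBIC))
E
```

```text
12.25 [0.53083352 0.24235209 0.36266237] [-3.14014698e+00 -2.55913061e-03  3.01986128e+00] 0.004067211691458938 0.0
[[201.34090794 162.75773066]
 [358.75406243 162.71831409]
 [209.77013602 293.46513511]
 [350.25007592 293.57144962]]
```

View pics/w5c.png

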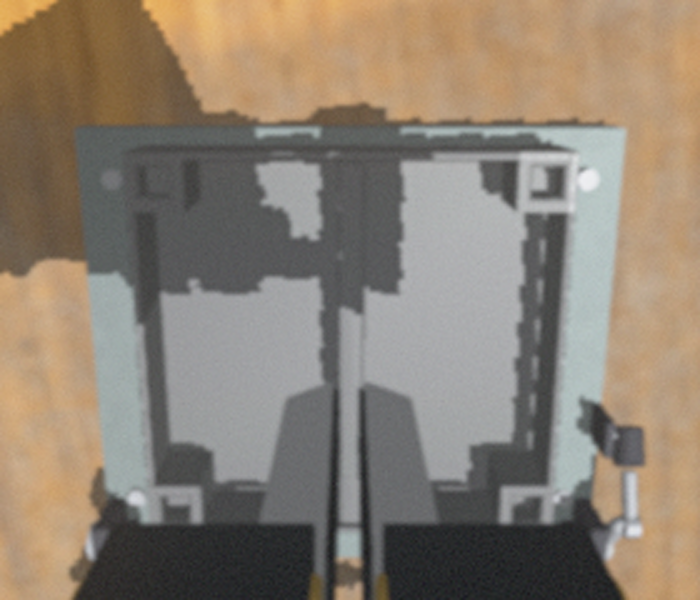

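```bash
python3 - <<'E'
from h import *
t=(.589,-.2493); q=np.pi-.1417
plan([(*t,.10,q,-.3),(*t,.017,q,-.3,3),(*t,.017,q,-1,5),(*t,.09,q,-1,4)])
E
```

```text
T [[-0.21,-0.859,0.113],[-0.211,-0.859,0.113],[-0.212,-0.858,0.113],[-0.213,-0.858,0.113],[-0.215,-0.858,0.113],[-0.216,-0.857,0.113],[-0.217,-0.857,0.113],[-0.218,-0.857,0.113]]
W [[-0.001,-0.002,0.014],[-0.001,-0.002,0.014],[-0.001,-0.002,0.014],[-0.001,-0.002,0.014],[-0.001,-0.002,0.014],[-0.001,-0.002,0.014],[-0.001,-0.002,0.014],[-0.001,-0.002,0.014]]
G [-0.3,-0.3,-0.3,-0.3,-0.3,-0.3,-0.3,-0.3]
T [[-0.219,-0.856,0.113],[-0.221,-0.856,0.113],[-0.222,-0.856,0.113],[-0.223,-0.855,0.113],[-0.224,-0.855,0.113],[-0.226,-0.855,0.113],[0.0,0.0,0.692],[0.0,0.0,0.692]]
W [[-0.001,-0.002,0.014],[-0.001,-0.002,0.014],[-0.001,-0.002,0.014],[-0.001,-0.002,0.014],[-0.001,-0.002,0.014],[-0.001,-0.002,0.014],[0.0,0.0,-0.0],[0.0,0.0,-0.0]]
G [-0.3,-0.3,-0.3,-0.3,-0.3,-0.3,-0.3,-0.3]
T [[0.0,0.0,0.692],[0.0,0.0,-0.0],[0.0,0.0,-0.0],[0.0,0.0,-0.0],[0.0,0.0,-0.0],[0.0,0.0,-0.0],[0.0,0.0,-0.456],[0.0,0.0,-0.456]]
W [[0.0,0.0,-0.0],[0.0,0.0,-0.0],[0.0,0.0,-0.0],[0.0,0.0,-0.0],[0.0,0.0,-0.0],[0.0,0.0,-0.0],[0.0,0.0,-0.0],[0.0,0.0,-0.0]]
G [-0.3,-1,-1,-1,-1,-1,-1,-1]
T [[0.0,0.0,-0.456],[0.0,0.0,-0.456]]
W [[0.0,0.0,-0.0],[0.0,0.0,-0.0]]
G [-1,-1]
```

Call:
play_rows(translation=[[-0.21,-0.86,0.113],[-0.21,-0.86,0.113],[-0.212,-0.858,0.113],[-0.213,-0.858,0.113],[-0.215,-0.858,0.113],[-0.216,-0.857,0.113],[-0.217,-0.857,0.113],[-0.218,-0.857,0.113]], twist=[[0,0,0.014],[0,0,0.014],[0,0,0.014],[0,0,0.014],[0,0,0.014],[0,0,0.014],[0,0,0.014],[0,0,0.014]], gripper=[-0.3,-0.3,-0.3,-0.3,-0.3,-0.3,-0.3,-0.3])

```text
time: 13.1
tool_pos: [0.564, -0.0403, 0.3267]
ee_rot: [3.141, -0.003, 3.008]
wrist_force: [0.2, -0.1, 0.7]
width: 0.0328
finger_force: 0.0
```

Call:
play_rows(translation=[[-0.22,-0.856,0.113],[-0.22,-0.856,0.113],[-0.222,-0.856,0.113],[-0.223,-0.855,0.113],[-0.224,-0.855,0.113],[-0.226,-0.855,0.113],[0,0,0],[0,0,0.69]], twist=[[0,0,0.014],[0,0,0.014],[0,0,0.014],[0,0,0.014],[0,0,0.014],[0,0,0.014],[0,0,0],[0,0,0]], gripper=[-0.3,-0.3,-0.3,-0.3,-0.3,-0.3,-0.3,-0.3])

```text
time: 13.9
tool_pos: [0.5899, -0.2509, 0.2763]
ee_rot: [-3.14, 0.006, 2.998]
wrist_force: [0.6, -0.5, 1.1]
width: 0.0333
finger_force: 0.0
```

Call:
play_rows(translation=[[0,0,0.69],[0,0,0.69],[0,0,0],[0,0,0],[0,0,0],[0,0,0],[0,0,0],[0,0,0]], twist=[[0,0,0],[0,0,0],[0,0,0],[0,0,0],[0,0,0],[0,0,0],[0,0,0],[0,0,0]], gripper=[-0.3,-0.3,-0.3,-1,-1,-1,-1,-1])

```text
time: 14.7
tool_pos: [0.5893, -0.2493, 0.2203]
ee_rot: [-3.141, 0.002, 3.0]
wrist_force: [0.3, -0.4, 3.5]
width: 0.0098
finger_force: 30.0
```

Call:
play_rows(translation=[[0,0,-0.3],[0,0,-0.5],[0,0,-0.6],[0,0,-0.6],[0,0,0],[0,0,0],[0,0,0]], twist=[[0,0,0],[0,0,0],[0,0,0],[0,0,0],[0,0,0],[0,0,0],[0,0,0]], gripper=[-1,-1,-1,-1,-1,-1,-1])

```text
time: 15.4
tool_pos: [0.5884, -0.249, 0.2965]
ee_rot: [3.14, -0.004, 3.0]
wrist_force: [0.3, 0.3, -3.4]
width: 0.0097
finger_force: 30.0
```

```bash
python3 - <<'E'
from h import *
o=robot.get_obs();print(o['time'],o['tool_pos'],o['ee_rot'],o['width'],o['finger_force'])
plan([(*W(-.002,0),.105,np.pi+RTH,-1,15)])
E
```

```text
15.4 [ 0.58840474 -0.24896322  0.29646256] [ 3.14021736 -0.00357901  3.00035752] 0.009680453650032336 29.99916762113571
T [[0.177,0.797,-0.013],[0.176,0.797,-0.013],[0.175,0.798,-0.013],[0.174,0.798,-0.013],[0.173,0.798,-0.013],[0.171,0.798,-0.013],[0.17,0.798,-0.013],[0.169,0.799,-0.013]]
W [[0.001,-0.002,-0.013],[0.001,-0.002,-0.013],[0.001,-0.002,-0.013],[0.001,-0.002,-0.013],[0.001,-0.002,-0.013],[0.001,-0.002,-0.013],[0.001,-0.002,-0.013],[0.001,-0.002,-0.013]]
G [-1,-1,-1,-1,-1,-1,-1,-1]
T [[0.168,0.799,-0.013],[0.167,0.799,-0.013],[0.166,0.799,-0.013],[0.165,0.799,-0.013],[0.164,0.8,-0.013],[0.163,0.8,-0.013],[0.162,0.8,-0.013]]
W [[0.001,-0.002,-0.013],[0.001,-0.002,-0.013],[0.001,-0.002,-0.013],[0.001,-0.002,-0.013],[0.001,-0.002,-0.013],[0.001,-0.002,-0.013],[0.001,-0.002,-0.013]]
G [-1,-1,-1,-1,-1,-1,-1]
```

Call:
play_rows(translation=[[0.177,0.797,-0.013],[0.176,0.797,-0.013],[0.175,0.798,-0.013],[0.174,0.798,-0.013],[0.173,0.798,-0.013],[0.17,0.798,-0.013],[0.17,0.798,-0.013],[0.17,0.8,-0.013]], twist=[[0,0,-0.013],[0,0,-0.013],[0,0,-0.013],[0,0,-0.013],[0,0,-0.013],[0,0,-0.013],[0,0,-0.013],[0,0,-0.013]], gripper=[-1,-1,-1,-1,-1,-1,-1,-1])

```text
time: 16.2
tool_pos: [0.568, 0.0126, 0.3006]
ee_rot: [-3.141, -0.004, 3.011]
wrist_force: [0.8, -0.3, -1.8]
width: 0.0098
finger_force: 30.0
```

Call:
play_rows(translation=[[0.17,0.8,-0.013],[0.167,0.8,-0.013],[0.166,0.8,-0.013],[0.165,0.8,-0.013],[0.164,0.8,-0.013],[0.163,0.8,-0.013],[0.162,0.8,-0.013]], twist=[[0,0,-0.013],[0,0,-0.013],[0,0,-0.013],[0,0,-0.013],[0,0,-0.013],[0,0,-0.013],[0,0,-0.013]], gripper=[-1,-1,-1,-1,-1,-1,-1])

```text
time: 16.9
tool_pos: [0.5505, 0.2406, 0.3042]
ee_rot: [-3.14, -0.004, 3.02]
wrist_force: [1.1, -0.2, -2.7]
width: 0.0094
finger_force: 30.0
```

Call:
play_rows(translation=[[0,0,0],[0,0,0],[0,0,0],[0,0,0]], twist=[[0,0,0],[0,0,0],[0,0,0],[0,0,0]], gripper=[-1,-1,-1,-1])

```text
time: 17.3
tool_pos: [0.5514, 0.2383, 0.3059]
ee_rot: [-3.141, -0.001, 3.018]
wrist_force: [-0.1, -0.6, -2.6]
width: 0.01
finger_force: 30.0
```

```bash
python3 - <<'E'
from h import *
o=robot.get_obs();print(o['time'],o['tool_pos'],o['ee_rot'],o['width'],o['finger_force'])
K,rv,t=cam('wrist'); np.savez('w6.npz',K=K,rv=rv,t=t,p=o['tool_pos'],e=o['ee_rot'])
im=cv2.cvtColor(snap('wrist','w6.png'),cv2.COLOR_RGB2BGR)
cv2.imwrite('pics/w6c.png',np.hstack([cv2.resize(im[100:190,95:185],None,fx=4.4,fy=5,interpolation=cv2.INTER_CUBIC),cv2.resize(im[100:190,375:465],None,fx=4.4,fy=5,interpolation=cv2.INTER_CUBIC)]))
E
```

```text
17.3 [0.55136993 0.23826661 0.30585034] [-3.14080596e+00 -9.79914472e-04  3.01836225e+00] 0.010013337791349736 29.999256134033203
```

View pics/w6c.png

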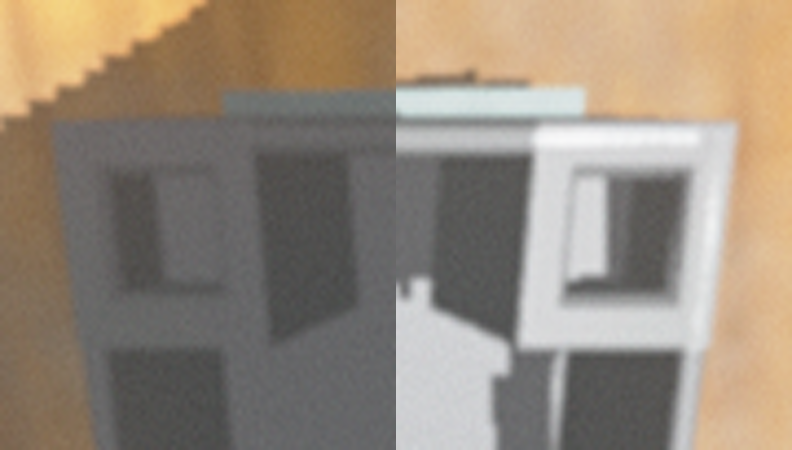

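The crop shows tray B's sockets at (133.0,146.2) and (427.6,146.8), its outer corners at (106.8,124.4) and (452.7,124.4), and the rack corners at (145.5,118.2) and (418,118.2).

```bash
python3 - <<'E'
from h import *
off,a,h=held('w6.npz',[[133,146.2],[427.6,146.8],[106.8,124.4],[452.7,124.4]])
d=np.load('w6.npz'); m=(d['K'],d['rv'],d['t'])
t,th,r=fit([[-.0814,-.1075],[-.0814,.1075]],ray('',[[145.5,118.2],[418,118.2]],.018,m)); print('rack',t,th,r)
g=W(-off[0],-off[1]); zt=.09+h-.199; q=np.pi+RTH-a; print(g,q,zt)
plan([(*g,zt+.014,q,-1,3)])
plan([(*g,zt-.001,q,-1,5)],start=(*g,zt+.014,q))
E
```

```text
tray top z 0.12991464006060827 below tcp 0.17593569586337654 tray frame offset from tcp [-0.00161473 -0.00049643] yaw diff -0.0014748861855720108 res [0.3712222  0.15865571 0.35790469 0.17742665]
rack [0.55334925 0.23902941] -0.12406753139246357 [0.16337318 0.16337318]
[0.55446314 0.23949623] 3.0210675397753652 0.0669356958633765
T [[-0.024,0.013,0.218],[-0.024,0.013,0.218],[-0.024,0.013,0.218]]
W [[-0.001,-0.002,-0.009],[-0.001,-0.002,-0.009],[-0.001,-0.002,-0.009]]
G [-1,-1,-1]
T [[0.0,0.0,0.075],[0.0,0.0,0.075],[0.0,0.0,0.075],[0.0,0.0,0.075],[0.0,0.0,0.075]]
W [[0.0,0.0,-0.0],[0.0,0.0,-0.0],[0.0,0.0,-0.0],[0.0,0.0,-0.0],[0.0,0.0,-0.0]]
G [-1,-1,-1,-1,-1]
```

Call:
play_rows(translation=[[-0.024,0.013,0.218],[-0.024,0.013,0.218],[-0.024,0.013,0.218],[0,0,0],[0,0,0.075],[0,0,0.075],[0,0,0.075],[0,0,0.05]], twist=[[0,0,-0.009],[0,0,-0.009],[0,0,-0.009],[0,0,0],[0,0,0],[0,0,0],[0,0,0],[0,0,0]], gripper=[-1,-1,-1,-1,-1,-1,-1,-1])

```text
time: 18.15
tool_pos: [0.5543, 0.2406, 0.2692]
ee_rot: [3.141, 0.0, 3.023]
wrist_force: [-0.6, 0.3, -2.3]
width: 0.0098
finger_force: 30.0
```

Call:
play_rows(translation=[[0,0,0.05],[0,0,0.05],[0,0,0]], twist=[[0,0,0],[0,0,0],[0,0,0]], gripper=[-1,-1,-1])

```text
time: 18.45
tool_pos: [0.5543, 0.2407, 0.2663]
ee_rot: [3.141, 0.001, 3.023]
wrist_force: [-1.7, -0.5, 2.7]
width: 0.0097
finger_force: 30.0
```

Call:
play_rows(translation=[[0,0,0.05],[0,0,0.05],[0,0,0]], twist=[[0,0,0],[0,0,0],[0,0,0]], gripper=[-1,-1,-1])

```text
time: 18.75
tool_pos: [0.5541, 0.2406, 0.2663]
ee_rot: [3.141, 0.002, 3.023]
wrist_force: [-7.6, -3.1, 15.6]
width: 0.0096
finger_force: 30.0
```

Call:
play_rows(translation=[[0,0,-0.09],[0,0,0],[0,0,0],[0,0,-0.5],[0,0,-0.8],[0,0,-0.8],[0,0,-0.8]], twist=[[0,0,0],[0,0,0],[0,0,0],[0,0,0],[0,0,0],[0,0,0],[0,0,0]], gripper=[-0.3,-0.3,-0.3,-0.3,-0.3,-0.3,-0.3])

```text
time: 19.45
tool_pos: [0.5543, 0.2406, 0.381]
ee_rot: [-3.141, -0.001, 3.023]
wrist_force: [1.4, -0.1, 0.7]
width: 0.0329
finger_force: 0.0
```

```bash
python3 - <<'E'
from h import *
plan([(.43,-.18,.23,np.pi,-.2)])
E
```

```text
T [[0.141,-0.831,-0.092],[0.149,-0.83,-0.092],[0.157,-0.829,-0.092],[0.164,-0.827,-0.092],[0.172,-0.826,-0.092],[0.179,-0.824,-0.092],[0.187,-0.822,-0.092],[0.194,-0.821,-0.092]]
W [[-0.0,-0.001,-0.092],[-0.0,-0.001,-0.092],[-0.0,-0.001,-0.092],[-0.0,-0.001,-0.092],[-0.0,-0.001,-0.092],[-0.0,-0.001,-0.092],[-0.0,-0.001,-0.092],[-0.0,-0.001,-0.092]]
G [-0.2,-0.2,-0.2,-0.2,-0.2,-0.2,-0.2,-0.2]
T [[0.202,-0.819,-0.092],[0.209,-0.817,-0.092],[0.217,-0.815,-0.092],[0.224,-0.813,-0.092],[0.232,-0.811,-0.092]]
W [[-0.0,-0.001,-0.092],[-0.0,-0.001,-0.092],[-0.0,-0.001,-0.092],[-0.0,-0.001,-0.092],[-0.0,-0.001,-0.092]]
G [-0.2,-0.2,-0.2,-0.2,-0.2]
```

Call:
play_rows(translation=[[0.14,-0.83,-0.09],[0.15,-0.83,-0.09],[0.157,-0.83,-0.09],[0.164,-0.827,-0.09],[0.172,-0.826,-0.09],[0.18,-0.824,-0.09],[0.187,-0.822,-0.09],[0.194,-0.82,-0.09]], twist=[[0,0,-0.09],[0,0,-0.09],[0,0,-0.09],[0,0,-0.09],[0,0,-0.09],[0,0,-0.09],[0,0,-0.09],[0,0,-0.09]], gripper=[-0.2,-0.2,-0.2,-0.2,-0.2,-0.2,-0.2,-0.2])

```text
time: 20.25
tool_pos: [0.4772, -0.0193, 0.4091]
ee_rot: [3.141, -0.001, 3.095]
wrist_force: [0.2, -0.1, 0.0]
width: 0.0378
finger_force: 0.0
```

Call:
play_rows(translation=[[0.2,-0.82,-0.09],[0.21,-0.817,-0.09],[0.217,-0.815,-0.09],[0.224,-0.813,-0.09],[0.232,-0.81,-0.09],[0,0,0],[0,0,0],[0,0,0]], twist=[[0,0,-0.09],[0,0,-0.09],[0,0,-0.09],[0,0,-0.09],[0,0,-0.09],[0,0,0],[0,0,0],[0,0,0]], gripper=[-0.2,-0.2,-0.2,-0.2,-0.2,-0.2,-0.2,-0.2])

```text
time: 21.05
tool_pos: [0.4298, -0.1792, 0.4272]
ee_rot: [3.141, -0.001, 3.14]
wrist_force: [-0.2, 0.3, 0.1]
width: 0.0378
finger_force: 0.0
```

```bash
python3 - <<'E'
from h import *
o=robot.get_obs();print(o['time'],o['tool_pos'],o['ee_rot'],o['width'])
K,rv,t=cam('wrist'); np.savez('w7.npz',K=K,rv=rv,t=t,p=o['tool_pos'],e=o['ee_rot'])
snap('wrist','w7.png'); look('billet_0','wrist')
E
```

```text
21.05 [ 0.42983572 -0.17922715  0.42716413] [ 3.14057915e+00 -5.15849755e-04  3.14030704e+00] 0.03775004148086148
billet_0 [([0.426, -0.149, 0.012], 0.89), ([0.442, -0.433, 0.01], 0.84), ([0.428, -0.334, 0.014], 0.74), ([0.444, -0.243, 0.013], 0.67), ([0.442, -0.031, 0.009], 0.55)]
```

View pics/w7.png

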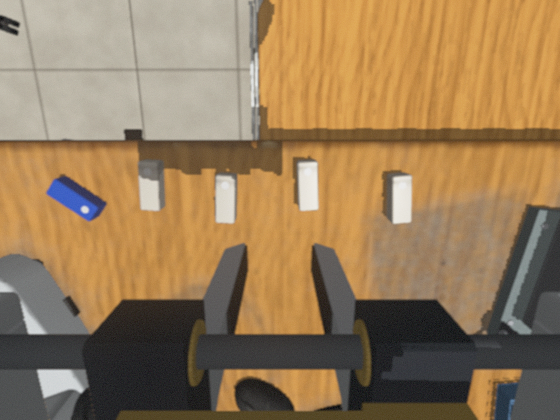

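The picture shows four white billets at (151,185), (226,198), (308,185) and (400,198), with the blue look-alike at (75,198).

```bash
cat >> h.py <<'E'
def billets(fn,npz,box):
    d=np.load(npz); m=(d['K'],d['rv'],d['t']); im=cv2.imread('pics/'+fn); hsv=cv2.cvtColor(im,cv2.COLOR_BGR2HSV)
    x0,y0,x1,y1=box; mk=np.zeros(im.shape[:2],np.uint8); mk[y0:y1,x0:x1]=((hsv[y0:y1,x0:x1,1]<70)&(hsv[y0:y1,x0:x1,2]>70))*255
    out=[]
    for c in cv2.findContours(mk,cv2.RETR_EXTERNAL,cv2.CHAIN_APPROX_NONE)[0]:
        if cv2.contourArea(c)<300: continue
        P=ray('',cv2.boxPoints(cv2.minAreaRect(c)),.022,m)[:,:2]
        e=[P[1]-P[0],P[2]-P[1]]; l=[np.linalg.norm(v) for v in e]; v=e[int(l[1]>l[0])]
        yaw=(np.arctan2(v[1],v[0])+np.pi/2)%np.pi-np.pi/2
        out.append((*P.mean(0),yaw)); print(np.round(P.mean(0),4),'yaw',round(yaw,3),'size',np.round(l,4))
    return out
def pickplan(b,up=.12):
    x,y,a=b; q=np.pi+a
    plan([(x,y,up,q,0),(x,y,up,q,0,1),(x,y,.005,q,0),(x,y,.005,q,0,1),(x,y,.005,q,-1,3)])
E
python3 - <<'E'
from h import *
B=billets('w7.png','w7.npz',(120,145,440,240)); B.sort(key=lambda b:-b[1]); np.save('B.npy',B)
b=list(B[0]); pickplan(b)
E
```

```text
[ 0.4446 -0.0343] yaw 0.107 size [0.0285 0.064 ]
[ 0.4436 -0.2449] yaw -0.038 size [0.0249 0.0624]
[ 0.4276 -0.1461] yaw 0.055 size [0.0243 0.0614]
[ 0.4268 -0.3334] yaw -0.073 size [0.0295 0.0626]
T [[-0.061,0.602,0.452],[-0.072,0.601,0.452],[-0.083,0.6,0.452],[-0.093,0.598,0.452],[-0.104,0.596,0.452],[-0.115,0.595,0.452],[-0.0,0.0,-0.0],[-0.0,0.0,0.719]]
W [[0.001,-0.0,-0.179],[0.001,-0.0,-0.179],[0.001,-0.0,-0.179],[0.001,-0.0,-0.179],[0.001,-0.0,-0.179],[0.001,-0.0,-0.179],[0.0,0.0,-0.0],[0.0,0.0,-0.0]]
G [0,0,0,0,0,0,0,0]
T [[-0.0,0.0,0.719],[-0.0,0.0,0.719],[-0.0,0.0,0.719],[-0.0,0.0,-0.0],[-0.0,0.0,-0.0],[-0.0,0.0,-0.0],[-0.0,0.0,-0.0]]
W [[0.0,0.0,-0.0],[0.0,0.0,-0.0],[0.0,0.0,-0.0],[0.0,0.0,-0.0],[0.0,0.0,-0.0],[0.0,0.0,-0.0],[0.0,0.0,-0.0]]
G [0,0,0,0,-1,-1,-1]
```

Call:
play_rows(translation=[[-0.06,0.61,0.45],[-0.072,0.61,0.45],[-0.083,0.61,0.45],[-0.093,0.61,0.45],[-0.104,0.6,0.45],[-0.115,0.6,0.45],[0,0,0],[0,0,0.72]], twist=[[0,0,-0.17],[0,0,-0.17],[0,0,-0.17],[0,0,-0.17],[0,0,-0.17],[0,0,-0.17],[0,0,0],[0,0,0]], gripper=[0,0,0,0,0,0,0,0])

```text
time: 21.95
tool_pos: [0.4462, -0.0327, 0.2944]
ee_rot: [-3.138, 0.008, -3.039]
wrist_force: [0.6, -0.5, 0.2]
width: 0.0469
finger_force: 0.0
```

Call:
play_rows(translation=[[0,0,0.72],[0,0,0.72],[0,0,0.72],[0,0,0],[0,0,0],[0,0,0],[0,0,0],[0,0,0]], twist=[[0,0,0],[0,0,0],[0,0,0],[0,0,0],[0,0,0],[0,0,0],[0,0,0],[0,0,0]], gripper=[0,0,0,0,-1,-1,-1,-1])

```text
time: 22.75
tool_pos: [0.4456, -0.0334, 0.2065]
ee_rot: [-3.141, 0.004, -3.042]
wrist_force: [-0.7, 0.5, 5.2]
width: 0.0236
finger_force: 30.0
```

```bash
cat >> h.py <<'E'
def placeplan(sx,sy,up=.135):
    o=robot.get_obs(); x,y=o['tool_pos'][:2]; yw=o['ee_rot'][2]; g=W(sx,sy); q=np.pi+RTH
    plan([(x,y,.06,yw,-1),(*(np.array([x,y])*.85+g*.15),up,yw,-1),(*g,up,q,-1),(*g,up,q,-1,1),(*g,.066,q,-1)])
    plan([(*g,.066,q,-.3,2),(*g,.14,q,-.3)],start=(*g,.066,q))
E
python3 - <<'E'
from h import *
o=robot.get_obs();print(o['tool_pos'],o['width'],o['finger_force'])
placeplan(.036,-.041)
E
```

```text
[ 0.44557121 -0.03335307  0.20649412] 0.023633809201130083 30.001181066036224
T [[-0.0,0.0,-0.656],[-0.0,0.0,-0.656],[-0.2,0.266,-0.625],[-0.2,0.266,-0.625],[-0.2,0.266,-0.625],[-0.486,0.645,-0.0],[-0.465,0.66,-0.0],[-0.444,0.675,-0.0]]
W [[-0.001,0.019,-0.0],[-0.001,0.019,-0.0],[0.0,0.0,-0.0],[0.0,0.0,-0.0],[0.0,0.0,-0.0],[0.0,0.0,0.317],[0.0,0.0,0.317],[0.0,0.0,0.317]]
G [-1,-1,-1,-1,-1,-1,-1,-1]
T [[-0.422,0.689,-0.0],[-0.4,0.702,-0.0],[-0.378,0.714,-0.0],[-0.355,0.726,-0.0],[0.0,0.0,-0.0],[0.0,0.0,0.863],[0.0,0.0,0.863]]
W [[0.0,0.0,0.317],[0.0,0.0,0.317],[0.0,0.0,0.317],[0.0,0.0,0.317],[0.0,0.0,-0.0],[0.0,0.0,-0.0],[0.0,0.0,-0.0]]
G [-1,-1,-1,-1,-1,-1,-1]
T [[0.0,0.0,-0.0],[0.0,0.0,-0.0],[0.0,0.0,-0.617],[0.0,0.0,-0.617],[0.0,0.0,-0.617]]
W [[0.0,0.0,-0.0],[0.0,0.0,-0.0],[0.0,0.0,-0.0],[0.0,0.0,-0.0],[0.0,0.0,-0.0]]
G [-0.3,-0.3,-0.3,-0.3,-0.3]
```

Call:
play_rows(translation=[[0,0,-0.65],[0,0,-0.65],[-0.2,0.266,-0.625],[-0.2,0.266,-0.625],[-0.2,0.266,-0.625],[-0.486,0.645,0],[-0.465,0.66,0],[-0.444,0.675,0]], twist=[[0,0,0],[0,0,0],[0,0,0],[0,0,0],[0,0,0],[0,0,0.317],[0,0,0.317],[0,0,0.317]], gripper=[-1,-1,-1,-1,-1,-1,-1,-1])

```text
time: 23.55
tool_pos: [0.5162, 0.0845, 0.3323]
ee_rot: [-3.141, 0.002, -3.138]
wrist_force: [0.5, -0.2, -1.7]
width: 0.0239
finger_force: 30.0
```

Call:
play_rows(translation=[[-0.42,0.69,0],[-0.4,0.7,0],[-0.378,0.714,0],[-0.355,0.726,0],[0,0,0],[0,0,0]], twist=[[0,0,0.317],[0,0,0.317],[0,0,0.317],[0,0,0.317],[0,0,0],[0,0,0]], gripper=[-1,-1,-1,-1,-1,-1])

```text
time: 24.15
tool_pos: [0.5827, 0.1944, 0.3311]
ee_rot: [-3.14, -0.001, 3.021]
wrist_force: [0.6, 0.3, -1.4]
width: 0.0236
finger_force: 30.0
```

```bash
python3 - <<'E'
from h import *
o=robot.get_obs();print(o['tool_pos'],o['ee_rot'],W(.036,-.041),o['width'],o['finger_force'])
E
```

```text
[0.58265734 0.19440466 0.33113143] [-3.14046994e+00 -7.64845885e-04  3.02105905e+00] [0.58354282 0.19412363] 0.023557680655679137 29.9997478723526
```

Call:
play_rows(translation=[[0,0,0.7],[0,0,0.6],[0,0,0.3],[0,0,0],[0,0,0]], twist=[[0,0,0],[0,0,0],[0,0,0],[0,0,0],[0,0,0]], gripper=[-1,-1,-1,-1,-0.3])

```text
time: 24.65
tool_pos: [0.5828, 0.1936, 0.2687]
ee_rot: [3.141, 0.001, 3.019]
wrist_force: [1.2, -0.0, 0.3]
width: 0.0288
finger_force: 0.0
```

Call:
play_rows(translation=[[0,0,0],[0,0,0],[0,0,-0.6],[0,0,-0.65],[0,0,-0.65]], twist=[[0,0,0],[0,0,0],[0,0,0],[0,0,0],[0,0,0]], gripper=[-0.3,-0.3,-0.3,-0.3,-0.3])

```text
time: 25.15
tool_pos: [0.5826, 0.1942, 0.345]
ee_rot: [3.141, 0.001, 3.02]
wrist_force: [-0.3, 0.0, 0.9]
width: 0.0326
finger_force: 0.0
```

```bash
python3 - <<'E'
from h import *
o=robot.get_obs();print(o['time'],o['tool_pos'],o['width'])
snap('top'); look('billet_0','top')
B=np.load('B.npy'); b=B[1]; x,y,a=b
plan([(x,y,.12,np.pi+a,-.05),(x,y,.12,np.pi+a,-.05,1),(x,y,.008,np.pi+a,-.05)])
E
```

```text
25.15 [0.58261263 0.19415545 0.34497999] 0.032608467197021374
billet_0 [([0.429, -0.144, 0.014], 0.72), ([0.442, -0.248, 0.012], 0.6), ([0.446, -0.43, 0.011], 0.56), ([0.427, -0.336, 0.016], 0.55), ([0.583, 0.194, 0.069], 0.52)]
T [[0.258,-0.811,0.069],[0.271,-0.807,0.069],[0.284,-0.802,0.069],[0.296,-0.798,0.069],[0.309,-0.793,0.069],[0.322,-0.788,0.069],[0.334,-0.782,0.069],[0.347,-0.777,0.069]]
W [[0.003,0.009,-0.161],[0.003,0.009,-0.161],[0.003,0.009,-0.161],[0.003,0.009,-0.161],[0.003,0.009,-0.161],[0.003,0.009,-0.161],[0.003,0.009,-0.161],[0.003,0.009,-0.161]]
G [-0.05,-0.05,-0.05,-0.05,-0.05,-0.05,-0.05,-0.05]
T [[0.359,-0.771,0.069],[0.372,-0.765,0.069],[0.384,-0.759,0.069],[-0.0,0.0,-0.0],[-0.0,0.0,0.7],[-0.0,0.0,0.7],[-0.0,0.0,0.7],[-0.0,0.0,0.7]]
W [[0.003,0.009,-0.161],[0.003,0.009,-0.161],[0.003,0.009,-0.161],[0.0,0.0,-0.0],[0.0,0.0,-0.0],[0.0,0.0,-0.0],[0.0,0.0,-0.0],[0.0,0.0,-0.0]]
G [-0.05,-0.05,-0.05,-0.05,-0.05,-0.05,-0.05,-0.05]
```

Call:
play_rows(translation=[[0.258,-0.81,0.07],[0.27,-0.807,0.07],[0.284,-0.802,0.07],[0.296,-0.798,0.07],[0.31,-0.793,0.07],[0.322,-0.788,0.07],[0.334,-0.782,0.07],[0.347,-0.777,0.07]], twist=[[0,0,-0.16],[0,0,-0.16],[0,0,-0.16],[0,0,-0.16],[0,0,-0.16],[0,0,-0.16],[0,0,-0.16],[0,0,-0.16]], gripper=[-0.05,-0.05,-0.05,-0.05,-0.05,-0.05,-0.05,-0.05])

```text
time: 26.05
tool_pos: [0.4682, -0.0544, 0.3198]
ee_rot: [3.141, -0.001, -3.134]
wrist_force: [-0.1, -0.8, -0.3]
width: 0.0447
finger_force: 0.0
```

Call:
play_rows(translation=[[0.36,-0.77,0.07],[0.372,-0.765,0.07],[0.384,-0.76,0.07],[0,0,0],[0,0,0.7],[0,0,0.7],[0,0,0.7],[0,0,0.7]], twist=[[0,0,-0.16],[0,0,-0.16],[0,0,-0.16],[0,0,0],[0,0,0],[0,0,0],[0,0,0],[0,0,0]], gripper=[-0.05,-0.05,-0.05,-0.05,-0.05,-0.05,-0.05,-0.05])

```text
time: 26.85
tool_pos: [0.4265, -0.1453, 0.1991]
ee_rot: [3.141, 0.0, -3.087]
wrist_force: [-0.1, 0.9, 63.6]
width: 0.0446
finger_force: 40.4
```

Call:
play_rows(translation=[[0,0,0],[0,0,0],[0,0,0],[0,0,0],[0,0,0]], twist=[[0,0,0],[0,0,0],[0,0,0],[0,0,0],[0,0,0]], gripper=[-0.05,-1,-1,-1,-1])

```text
time: 27.35
tool_pos: [0.4265, -0.1459, 0.2005]
ee_rot: [3.141, -0.0, -3.087]
wrist_force: [0.3, -0.6, -1.4]
width: 0.0241
finger_force: 30.0
```

```bash
python3 - <<'E'
from h import *
o=robot.get_obs();print(o['tool_pos'],o['width'],o['finger_force'])
placeplan(-.036,-.041)
E
```

```text
[ 0.42648728 -0.1459365   0.20047059] 0.02409032309855221 29.999903440475464
T [[-0.0,0.0,-0.732],[-0.0,0.0,-0.732],[-0.13,0.43,-0.625],[-0.13,0.43,-0.625],[-0.13,0.43,-0.625],[-0.246,0.811,-0.0],[-0.231,0.816,-0.0],[-0.214,0.82,-0.0]]
W [[0.002,-0.002,-0.0],[0.002,-0.002,-0.0],[0.0,0.0,-0.0],[0.0,0.0,-0.0],[0.0,0.0,-0.0],[0.0,0.0,0.196],[0.0,0.0,0.196],[0.0,0.0,0.196]]
G [-1,-1,-1,-1,-1,-1,-1,-1]
T [[-0.198,0.825,-0.0],[-0.182,0.828,-0.0],[-0.166,0.832,-0.0],[-0.15,0.835,-0.0],[-0.133,0.838,-0.0],[-0.117,0.84,-0.0],[0.0,0.0,-0.0],[0.0,0.0,0.863]]
W [[0.0,0.0,0.196],[0.0,0.0,0.196],[0.0,0.0,0.196],[0.0,0.0,0.196],[0.0,0.0,0.196],[0.0,0.0,0.196],[0.0,0.0,-0.0],[0.0,0.0,-0.0]]
G [-1,-1,-1,-1,-1,-1,-1,-1]
T [[0.0,0.0,0.863]]
W [[0.0,0.0,-0.0]]
G [-1]
T [[0.0,0.0,-0.0],[0.0,0.0,-0.0],[0.0,0.0,-0.617],[0.0,0.0,-0.617],[0.0,0.0,-0.617]]
W [[0.0,0.0,-0.0],[0.0,0.0,-0.0],[0.0,0.0,-0.0],[0.0,0.0,-0.0],[0.0,0.0,-0.0]]
G [-0.3,-0.3,-0.3,-0.3,-0.3]
```

Call:
play_rows(translation=[[0,0,-0.73],[0,0,-0.73],[-0.13,0.43,-0.625],[-0.13,0.43,-0.625],[-0.13,0.43,-0.625],[-0.246,0.81,0],[-0.23,0.816,0],[-0.214,0.82,0]], twist=[[0,0,0],[0,0,0],[0,0,0],[0,0,0],[0,0,0],[0,0,0.196],[0,0,0.196],[0,0,0.196]], gripper=[-1,-1,-1,-1,-1,-1,-1,-1])

```text
time: 28.15
tool_pos: [0.4636, 0.0061, 0.3343]
ee_rot: [3.142, 0.001, 3.135]
wrist_force: [0.8, -0.1, -0.9]
width: 0.0236
finger_force: 30.0
```

Call:
play_rows(translation=[[-0.2,0.825,0],[-0.182,0.828,0],[-0.166,0.832,0],[-0.15,0.835,0],[-0.133,0.838,0],[-0.117,0.84,0],[0,0,0],[0,0,0]], twist=[[0,0,0.196],[0,0,0.196],[0,0,0.196],[0,0,0.196],[0,0,0.196],[0,0,0.196],[0,0,0],[0,0,0]], gripper=[-1,-1,-1,-1,-1,-1,-1,-1])

```text
time: 28.95
tool_pos: [0.5121, 0.203, 0.3335]
ee_rot: [-3.141, -0.001, 3.021]
wrist_force: [-0.4, -0.1, -1.1]
width: 0.0239
finger_force: 30.0
```

```bash
python3 - <<'E'
from h import *
o=robot.get_obs();print(o['tool_pos'],o['ee_rot'],W(-.036,-.041),o['width'],o['finger_force'])
E
```

```text
[0.51208712 0.20302002 0.33352406] [-3.14050940e+00 -1.05081383e-03  3.02085771e+00] [0.51207798 0.20288586] 0.023926788165064425 29.999755918979645
```

Call:
play_rows(translation=[[0,0,0.7],[0,0,0.6],[0,0,0.35],[0,0,0.15],[0,0,0],[0,0,0]], twist=[[0,0,0],[0,0,0],[0,0,0],[0,0,0],[0,0,0],[0,0,0]], gripper=[-1,-1,-1,-1,-1,-0.3])

```text
time: 29.55
tool_pos: [0.5127, 0.2024, 0.2635]
ee_rot: [3.141, 0.002, 3.019]
wrist_force: [0.1, 0.2, 0.0]
width: 0.0288
finger_force: 0.0
```

Call:
play_rows(translation=[[0,0,0],[0,0,0],[0,0,-0.6],[0,0,-0.7],[0,0,-0.7]], twist=[[0,0,0],[0,0,0],[0,0,0],[0,0,0],[0,0,0]], gripper=[-0.3,-0.3,-0.3,-0.3,-0.3])

```text
time: 30.05
tool_pos: [0.5122, 0.2027, 0.3435]
ee_rot: [3.141, 0.0, 3.019]
wrist_force: [0.1, -0.4, 0.1]
width: 0.0328
finger_force: 0.0
```

```bash
python3 - <<'E'
from h import *
o=robot.get_obs();print(o['time'],o['tool_pos'],o['width'])
snap('top'); look('billet_0','top')
B=np.load('B.npy'); b=B[2]; x,y,a=b
plan([(x,y,.10,np.pi+a,-.05),(x,y,.10,np.pi+a,-.05,1)])
E
```

```text
30.05 [0.51215003 0.20270158 0.34349232] 0.03280301156034459
billet_0 [([0.446, -0.247, 0.012], 0.7), ([0.445, -0.429, 0.012], 0.59), ([0.581, 0.193, 0.067], 0.5), ([0.427, -0.336, 0.013], 0.47), ([0.553, 0.243, 0.047], 0.36)]
T [[0.028,-0.871,0.094],[0.034,-0.871,0.094],[0.039,-0.871,0.094],[0.045,-0.87,0.094],[0.051,-0.87,0.094],[0.056,-0.87,0.094],[0.062,-0.869,0.094],[0.067,-0.869,0.094]]
W [[0.003,0.008,-0.065],[0.003,0.008,-0.065],[0.003,0.008,-0.065],[0.003,0.008,-0.065],[0.003,0.008,-0.065],[0.003,0.008,-0.065],[0.003,0.008,-0.065],[0.003,0.008,-0.065]]
G [-0.05,-0.05,-0.05,-0.05,-0.05,-0.05,-0.05,-0.05]
T [[0.073,-0.869,0.094],[0.079,-0.868,0.094],[0.084,-0.868,0.094],[0.09,-0.867,0.094],[0.096,-0.866,0.094],[0.0,0.0,-0.0]]
W [[0.003,0.008,-0.065],[0.003,0.008,-0.065],[0.003,0.008,-0.065],[0.003,0.008,-0.065],[0.003,0.008,-0.065],[0.0,0.0,-0.0]]
G [-0.05,-0.05,-0.05,-0.05,-0.05,-0.05]
```

Call:
play_rows(translation=[[0.028,-0.87,0.094],[0.034,-0.87,0.094],[0.04,-0.87,0.094],[0.045,-0.87,0.094],[0.05,-0.87,0.094],[0.056,-0.87,0.094],[0.062,-0.87,0.094],[0.067,-0.87,0.094]], twist=[[0,0,-0.065],[0,0,-0.065],[0,0,-0.065],[0,0,-0.065],[0,0,-0.065],[0,0,-0.065],[0,0,-0.065],[0,0,-0.065]], gripper=[-0.05,-0.05,-0.05,-0.05,-0.05,-0.05,-0.05,-0.05])

```text
time: 30.95
tool_pos: [0.4687, -0.0741, 0.3112]
ee_rot: [3.141, -0.0, 3.072]
wrist_force: [0.8, -0.3, -0.4]
width: 0.0451
finger_force: 0.0
```

Call:
play_rows(translation=[[0.073,-0.87,0.094],[0.08,-0.868,0.094],[0.084,-0.868,0.094],[0.09,-0.867,0.094],[0.096,-0.866,0.094],[0,0,0],[0,0,0]], twist=[[0,0,-0.065],[0,0,-0.065],[0,0,-0.065],[0,0,-0.065],[0,0,-0.065],[0,0,0],[0,0,0]], gripper=[-0.05,-0.05,-0.05,-0.05,-0.05,-0.05,-0.05])

```text
time: 31.65
tool_pos: [0.4422, -0.2455, 0.2923]
ee_rot: [3.14, -0.001, 3.102]
wrist_force: [-0.5, 0.6, 0.1]
width: 0.0447
finger_force: 0.0
```

Call:
play_rows(translation=[[0,0,0.8],[0,0,0.7],[0,0,0.5],[0,0,0.2],[0,0,0.05],[0,0,0],[0,0,0],[0,0,0]], twist=[[0,0,0],[0,0,0],[0,0,0],[0,0,0],[0,0,0],[0,0,0],[0,0,0],[0,0,0]], gripper=[-0.05,-0.05,-0.05,-0.05,-0.05,-1,-1,-1])

```text
time: 32.45
tool_pos: [0.443, -0.2453, 0.2046]
ee_rot: [-3.141, 0.002, 3.104]
wrist_force: [-0.4, 1.5, 0.4]
width: 0.0244
finger_force: 0.8
```

```bash
python3 - <<'E'
from h import *
o=robot.get_obs();print(o['tool_pos'],o['width'],o['finger_force'])
placeplan(.036,.041)
E
```

```text
[ 0.44302451 -0.24529892  0.20458476] 0.02440879865943007 0.7965818233788013
T [[0.0,0.0,-0.68],[0.0,0.0,-0.68],[-0.123,0.493,-0.469],[-0.123,0.493,-0.469],[-0.123,0.493,-0.469],[-0.123,0.493,-0.469],[-0.214,0.86,-0.0],[-0.208,0.861,-0.0]]
W [[-0.005,0.011,-0.0],[-0.005,0.011,-0.0],[0.0,0.0,-0.0],[0.0,0.0,-0.0],[0.0,0.0,-0.0],[0.0,0.0,-0.0],[0.0,0.0,0.065],[0.0,0.0,0.065]]
G [-1,-1,-1,-1,-1,-1,-1,-1]
T [[-0.203,0.863,-0.0],[-0.197,0.864,-0.0],[-0.191,0.865,-0.0],[-0.186,0.866,-0.0],[-0.18,0.868,-0.0],[-0.175,0.869,-0.0],[-0.169,0.87,-0.0],[-0.163,0.871,-0.0]]
W [[0.0,0.0,0.065],[0.0,0.0,0.065],[0.0,0.0,0.065],[0.0,0.0,0.065],[0.0,0.0,0.065],[0.0,0.0,0.065],[0.0,0.0,0.065],[0.0,0.0,0.065]]
G [-1,-1,-1,-1,-1,-1,-1,-1]
T [[-0.158,0.872,-0.0],[-0.152,0.873,-0.0],[-0.146,0.874,-0.0],[0.0,0.0,-0.0],[0.0,0.0,0.863],[0.0,0.0,0.863]]
W [[0.0,0.0,0.065],[0.0,0.0,0.065],[0.0,0.0,0.065],[0.0,0.0,-0.0],[0.0,0.0,-0.0],[0.0,0.0,-0.0]]
G [-1,-1,-1,-1,-1,-1]
T [[0.0,0.0,-0.0],[0.0,0.0,-0.0],[0.0,0.0,-0.617],[0.0,0.0,-0.617],[0.0,0.0,-0.617]]
W [[0.0,0.0,-0.0],[0.0,0.0,-0.0],[0.0,0.0,-0.0],[0.0,0.0,-0.0],[0.0,0.0,-0.0]]
G [-0.3,-0.3,-0.3,-0.3,-0.3]
```

Call:
play_rows(translation=[[0,0,0],[0,0,-0.68],[0,0,-0.68],[-0.123,0.493,-0.47],[-0.123,0.493,-0.47],[-0.123,0.493,-0.47],[-0.123,0.493,-0.47]], twist=[[0,0,0],[0,0,0],[0,0,0],[0,0,0],[0,0,0],[0,0,0],[0,0,0]], gripper=[-1,-1,-1,-1,-1,-1,-1])

```text
time: 33.15
tool_pos: [0.4651, -0.1665, 0.3337]
ee_rot: [-3.142, 0.0, 3.103]
wrist_force: [-0.3, -0.9, 0.0]
width: 0.0238
finger_force: 30.0
```

Call:
play_rows(translation=[[-0.214,0.86,0],[-0.208,0.86,0],[-0.203,0.863,0],[-0.197,0.864,0],[-0.19,0.865,0],[-0.186,0.866,0],[-0.18,0.868,0],[-0.175,0.87,0]], twist=[[0,0,0.065],[0,0,0.065],[0,0,0.065],[0,0,0.065],[0,0,0.065],[0,0,0.065],[0,0,0.065],[0,0,0.065]], gripper=[-1,-1,-1,-1,-1,-1,-1,-1])

```text
time: 33.95
tool_pos: [0.5441, 0.1066, 0.3329]
ee_rot: [-3.141, 0.0, 3.051]
wrist_force: [-0.5, -0.6, -1.2]
width: 0.0236
finger_force: 30.0
```

Call:
play_rows(translation=[[-0.17,0.87,0],[-0.163,0.87,0],[-0.158,0.872,0],[-0.152,0.873,0],[-0.146,0.874,0],[0,0,0],[0,0,0]], twist=[[0,0,0.065],[0,0,0.065],[0,0,0.065],[0,0,0.065],[0,0,0.065],[0,0,0],[0,0,0]], gripper=[-1,-1,-1,-1,-1,-1,-1])

```text
time: 34.65
tool_pos: [0.5932, 0.2759, 0.3321]
ee_rot: [-3.14, -0.001, 3.02]
wrist_force: [0.5, -1.1, -1.1]
width: 0.0242
finger_force: 30.0
```

```bash
python3 - <<'E'
from h import *
o=robot.get_obs();print(o['tool_pos'],o['ee_rot'],W(.036,.041),o['width'],o['finger_force'])
E
```

```text
[0.59316399 0.27586254 0.33213585] [-3.14031747e+00 -9.31867868e-04  3.02046765e+00] [0.59352202 0.27551414] 0.024169522428059687 29.97622847557068
```

Call:
play_rows(translation=[[0,0,0.7],[0,0,0.55],[0,0,0.3],[0,0,0.15],[0,0,0],[0,0,0]], twist=[[0,0,0],[0,0,0],[0,0,0],[0,0,0],[0,0,0],[0,0,0]], gripper=[-1,-1,-1,-1,-1,-0.3])

```text
time: 35.25
tool_pos: [0.5936, 0.2752, 0.2663]
ee_rot: [3.141, 0.002, 3.019]
wrist_force: [0.1, -0.1, -0.1]
width: 0.0285
finger_force: 0.0
```

Call:
play_rows(translation=[[0,0,0],[0,0,0],[0,0,-0.6],[0,0,-0.7],[0,0,-0.7]], twist=[[0,0,0],[0,0,0],[0,0,0],[0,0,0],[0,0,0]], gripper=[-0.3,-0.3,-0.3,-0.3,-0.3])

```text
time: 35.75
tool_pos: [0.5931, 0.2756, 0.3462]
ee_rot: [3.141, 0.0, 3.019]
wrist_force: [0.4, 0.5, 0.6]
width: 0.0331
finger_force: 0.0
```

```bash
python3 - <<'E'
from h import *
o=robot.get_obs();print(o['time'],o['tool_pos'],o['width'])
snap('top'); look('billet_0','top'); look('tray_a','top')
snap('scene'); look('billet_0','scene')
B=np.load('B.npy'); b=B[3]; x,y,a=b
plan([(x,y,.10,np.pi+a,-.05),(x,y,.10,np.pi+a,-.05,1)])
E
```

```text
35.75 [0.59314211 0.2755783  0.3461569 ] 0.03306231163120131
billet_0 [([0.765, -0.205, 0.001], 0.73), ([0.43, -0.331, 0.015], 0.64), ([0.581, 0.192, 0.067], 0.62), ([0.518, 0.205, 0.07], 0.6), ([0.444, -0.43, 0.013], 0.52), ([0.593, 0.274, 0.07], 0.4)]
tray_a [([0.554, 0.242, 0.046], 0.63)]
billet_0 [([0.445, -0.426, 0.017], 0.84), ([0.428, -0.335, 0.012], 0.79), ([0.594, 0.278, 0.073], 0.58), ([0.582, 0.194, 0.072], 0.49), ([0.515, 0.203, 0.069], 0.42)]
T [[0.126,-0.868,0.063],[0.128,-0.867,0.063],[0.131,-0.867,0.063],[0.133,-0.866,0.063],[0.135,-0.866,0.063],[0.138,-0.866,0.063],[0.14,-0.865,0.063],[0.143,-0.865,0.063]]
W [[-0.0,-0.0,-0.027],[-0.0,-0.0,-0.027],[-0.0,-0.0,-0.027],[-0.0,-0.0,-0.027],[-0.0,-0.0,-0.027],[-0.0,-0.0,-0.027],[-0.0,-0.0,-0.027],[-0.0,-0.0,-0.027]]
G [-0.05,-0.05,-0.05,-0.05,-0.05,-0.05,-0.05,-0.05]
T [[0.145,-0.865,0.063],[0.147,-0.864,0.063],[0.15,-0.864,0.063],[0.152,-0.863,0.063],[0.154,-0.863,0.063],[0.157,-0.863,0.063],[0.159,-0.862,0.063],[0.161,-0.862,0.063]]
W [[-0.0,-0.0,-0.027],[-0.0,-0.0,-0.027],[-0.0,-0.0,-0.027],[-0.0,-0.0,-0.027],[-0.0,-0.0,-0.027],[-0.0,-0.0,-0.027],[-0.0,-0.0,-0.027],[-0.0,-0.0,-0.027]]
G [-0.05,-0.05,-0.05,-0.05,-0.05,-0.05,-0.05,-0.05]
T [[0.164,-0.861,0.063],[0.166,-0.861,0.063],[0.0,0.0,-0.0]]
W [[-0.0,-0.0,-0.027],[-0.0,-0.0,-0.027],[0.0,0.0,-0.0]]
G [-0.05,-0.05,-0.05]
```

Call:
play_rows(translation=[[0.126,-0.87,0.063],[0.128,-0.87,0.063],[0.13,-0.87,0.063],[0.133,-0.867,0.063],[0.135,-0.866,0.063],[0.138,-0.866,0.063],[0.14,-0.866,0.063],[0.143,-0.866,0.063]], twist=[[0,0,-0.027],[0,0,-0.027],[0,0,-0.027],[0,0,-0.027],[0,0,-0.027],[0,0,-0.027],[0,0,-0.027],[0,0,-0.027]], gripper=[-0.05,-0.05,-0.05,-0.05,-0.05,-0.05,-0.05,-0.05])

```text
time: 36.8
tool_pos: [0.5182, 0.0033, 0.3222]
ee_rot: [3.142, -0.004, 3.041]
wrist_force: [-0.0, 0.5, 0.1]
width: 0.0448
finger_force: 0.0
```

Call:
play_rows(translation=[[0.145,-0.865,0.063],[0.147,-0.865,0.063],[0.15,-0.865,0.063],[0.152,-0.865,0.063],[0.154,-0.863,0.063],[0.157,-0.863,0.063],[0.16,-0.863,0.063],[0.16,-0.863,0.063]], twist=[[0,0,-0.027],[0,0,-0.027],[0,0,-0.027],[0,0,-0.027],[0,0,-0.027],[0,0,-0.027],[0,0,-0.027],[0,0,-0.027]], gripper=[-0.05,-0.05,-0.05,-0.05,-0.05,-0.05,0,0])

```text
time: 37.6
tool_pos: [0.4442, -0.2674, 0.3021]
ee_rot: [3.139, -0.003, 3.063]
wrist_force: [0.1, -0.6, -0.4]
width: 0.0466
finger_force: 0.0
```

Call:
play_rows(translation=[[0.164,-0.863,0.063],[0.166,-0.863,0.063],[0,0,0],[0,0,0]], twist=[[0,0,-0.027],[0,0,-0.027],[0,0,0],[0,0,0]], gripper=[0,0,0,0])

```text
time: 38.0
tool_pos: [0.4262, -0.3343, 0.2973]
ee_rot: [3.138, -0.003, 3.066]
wrist_force: [-0.9, 0.2, 0.8]
width: 0.0467
finger_force: 0.0
```

```bash
python3 - <<'E'
from h import *
o=robot.get_obs();print(o['time'],o['tool_pos'],o['ee_rot'],o['width'])
snap('top'); look('billet_0','top')
E
```

```text
38.0 [ 0.42619828 -0.33428725  0.29732837] [ 3.13834647e+00 -2.73587987e-03  3.06622625e+00] 0.04670482772768905
billet_0 [([0.578, 0.194, 0.069], 0.68), ([0.518, 0.205, 0.071], 0.68), ([0.594, 0.275, 0.069], 0.49)]
```

Call:
play_rows(translation=[[0,0,0.8],[0,0,0.7],[0,0,0.5],[0,0,0.2],[0,0,0.03],[0,0,0],[0,0,0],[0,0,0]], twist=[[0,0,0],[0,0,0],[0,0,0],[0,0,0],[0,0,0],[0,0,0],[0,0,0],[0,0,0]], gripper=[0,0,0,0,0,-1,-1,-1])

```text
time: 38.9
tool_pos: [0.4272, -0.3345, 0.2117]
ee_rot: [-3.14, 0.002, 3.068]
wrist_force: [-0.6, 0.4, 0.2]
width: 0.0266
finger_force: 0.0
```

Call:
play_rows(translation=[[0,0,0],[0,0,0]], twist=[[0,0,0],[0,0,0]], gripper=[-1,-1])

```text
time: 39.1
tool_pos: [0.4271, -0.3346, 0.2116]
ee_rot: [-3.14, 0.002, 3.068]
wrist_force: [-1.1, 1.0, 4.3]
width: 0.0234
finger_force: 30.0
```

```bash
python3 - <<'E'
from h import *
o=robot.get_obs();print(o['tool_pos'],o['width'],o['finger_force'])
placeplan(-.036,.041)
E
```

```text
[ 0.42712333 -0.3345877   0.21156633] 0.023428582083778775 29.98060405254364
T [[0.0,0.0,-0.593],[0.0,0.0,-0.593],[-0.046,0.585,-0.469],[-0.046,0.585,-0.469],[-0.046,0.585,-0.469],[-0.046,0.585,-0.469],[-0.069,0.884,-0.0],[-0.067,0.884,-0.0]]
W [[-0.007,0.01,-0.0],[-0.007,0.01,-0.0],[0.0,0.0,-0.0],[0.0,0.0,-0.0],[0.0,0.0,-0.0],[0.0,0.0,-0.0],[0.0,0.0,0.032],[0.0,0.0,0.032]]
G [-1,-1,-1,-1,-1,-1,-1,-1]
T [[-0.064,0.885,-0.0],[-0.061,0.885,-0.0],[-0.058,0.885,-0.0],[-0.055,0.885,-0.0],[-0.052,0.885,-0.0],[-0.05,0.886,-0.0],[-0.047,0.886,-0.0],[-0.044,0.886,-0.0]]
W [[0.0,0.0,0.032],[0.0,0.0,0.032],[0.0,0.0,0.032],[0.0,0.0,0.032],[0.0,0.0,0.032],[0.0,0.0,0.032],[0.0,0.0,0.032],[0.0,0.0,0.032]]
G [-1,-1,-1,-1,-1,-1,-1,-1]
T [[-0.041,0.886,-0.0],[-0.038,0.886,-0.0],[-0.035,0.886,-0.0],[-0.032,0.886,-0.0],[-0.03,0.886,-0.0],[0.0,0.0,-0.0],[0.0,0.0,0.863],[0.0,0.0,0.863]]
W [[0.0,0.0,0.032],[0.0,0.0,0.032],[0.0,0.0,0.032],[0.0,0.0,0.032],[0.0,0.0,0.032],[0.0,0.0,-0.0],[0.0,0.0,-0.0],[0.0,0.0,-0.0]]
G [-1,-1,-1,-1,-1,-1,-1,-1]
T [[0.0,0.0,-0.0],[0.0,0.0,-0.0],[0.0,0.0,-0.617],[0.0,0.0,-0.617],[0.0,0.0,-0.617]]
W [[0.0,0.0,-0.0],[0.0,0.0,-0.0],[0.0,0.0,-0.0],[0.0,0.0,-0.0],[0.0,0.0,-0.0]]
G [-0.3,-0.3,-0.3,-0.3,-0.3]
```

Call:
play_rows(translation=[[0,0,-0.6],[0,0,-0.6],[-0.046,0.585,-0.47],[-0.046,0.585,-0.47],[-0.046,0.585,-0.47],[-0.046,0.585,-0.47],[-0.07,0.884,0],[-0.067,0.884,0]], twist=[[0,0,0],[0,0,0],[0,0,0],[0,0,0],[0,0,0],[0,0,0],[0,0,0.032],[0,0,0.032]], gripper=[-1,-1,-1,-1,-1,-1,-1,-1])

```text
time: 39.9
tool_pos: [0.4518, -0.1704, 0.3341]
ee_rot: [-3.141, 0.001, 3.06]
wrist_force: [-0.3, 0.6, -1.5]
width: 0.0236
finger_force: 30.0
```

Call:
play_rows(translation=[[-0.064,0.885,0],[-0.06,0.885,0],[-0.058,0.885,0],[-0.055,0.885,0],[-0.052,0.885,0],[-0.05,0.886,0],[-0.047,0.886,0],[-0.044,0.886,0]], twist=[[0,0,0.032],[0,0,0.032],[0,0,0.032],[0,0,0.032],[0,0,0.032],[0,0,0.032],[0,0,0.032],[0,0,0.032]], gripper=[-1,-1,-1,-1,-1,-1,-1,-1])

```text
time: 40.7
tool_pos: [0.4946, 0.1107, 0.3331]
ee_rot: [-3.141, -0.001, 3.036]
wrist_force: [-0.6, -0.5, -0.4]
width: 0.0236
finger_force: 30.0
```

Call:
play_rows(translation=[[-0.04,0.886,0],[-0.038,0.886,0],[-0.035,0.886,0],[-0.032,0.886,0],[-0.03,0.886,0],[0,0,0],[0,0,0]], twist=[[0,0,0.032],[0,0,0.032],[0,0,0.032],[0,0,0.032],[0,0,0.032],[0,0,0],[0,0,0]], gripper=[-1,-1,-1,-1,-1,-1,-1])

```text
time: 41.4
tool_pos: [0.5213, 0.2849, 0.3326]
ee_rot: [-3.14, -0.001, 3.021]
wrist_force: [-0.1, 0.4, -1.1]
width: 0.0238
finger_force: 30.0
```

```bash
python3 - <<'E'
from h import *
o=robot.get_obs();print(o['tool_pos'],o['ee_rot'],W(-.036,.041),o['width'],o['finger_force'])
E
```

```text
[0.52134722 0.28492678 0.33264431] [-3.14012993e+00 -1.25469650e-03  3.02131490e+00] [0.52205718 0.28427637] 0.023793352981717374 29.977793991565704
```

Call:
play_rows(translation=[[0,0,0.7],[0,0,0.5],[0,0,0.22],[0,0,0.1],[0,0,0],[0,0,0]], twist=[[0,0,0],[0,0,0],[0,0,0],[0,0,0],[0,0,0],[0,0,0]], gripper=[-1,-1,-1,-1,-1,-0.3])

```text
time: 42.0
tool_pos: [0.522, 0.2844, 0.2742]
ee_rot: [3.14, 0.002, 3.019]
wrist_force: [0.2, -0.3, 0.5]
width: 0.029
finger_force: 0.0
```

Call:
play_rows(translation=[[0,0,0],[0,0,0],[0,0,-0.6],[0,0,-0.8],[0,0,-0.8],[0,-0.5,-0.8],[0,-0.5,-0.6],[0,0,0]], twist=[[0,0,0],[0,0,0],[0,0,0],[0,0,0],[0,0,0],[0,0,0],[0,0,0],[0,0,0]], gripper=[-0.3,-0.3,-0.3,-0.3,-0.3,-1,-1,-1])

```text
time: 42.8
tool_pos: [0.5168, 0.2436, 0.4227]
ee_rot: [3.138, 0.01, 3.018]
wrist_force: [0.7, 0.1, 0.7]
width: 0.0126
finger_force: 0.0
```

```bash
python3 - <<'E'
from h import *
o=robot.get_obs();print(o['time'],o['tool_pos'],o['width'])
K,rv,t=cam('wrist');im=cv2.cvtColor(snap('wrist','w8.png'),cv2.COLOR_RGB2BGR)
print(proj('',[[*W(*p),.09] for p in S4],(K,rv,t)))
look('billet_0','wrist')
cv2.imwrite('pics/w8c.png',cv2.resize(im[60:360,90:470],None,fx=2,fy=2,interpolation=cv2.INTER_CUBIC))
snap('top');look('bail_bar','top');look('mouse','top');look('slide_box','top')
E
```

```text
42.8 [0.51681964 0.24357548 0.42265056] 0.01260661349136907
[[206.17769145 170.26333018]
 [350.82957617 169.83873747]
 [214.02884647 290.05569347]
 [343.69389246 289.56937725]]
billet_0 [([0.522, 0.281, 0.07], 0.78), ([0.594, 0.276, 0.07], 0.71), ([0.514, 0.199, 0.07], 0.71), ([0.58, 0.199, 0.068], 0.61)]
bail_bar [([0.698, 0.224, 0.15], 0.54)]
mouse [([0.769, -0.205, -0.001], 0.96)]
slide_box [([0.767, 0.229, -0.004], 0.66), ([0.52, 0.286, 0.071], 0.24)]
```

View pics/w8c.png

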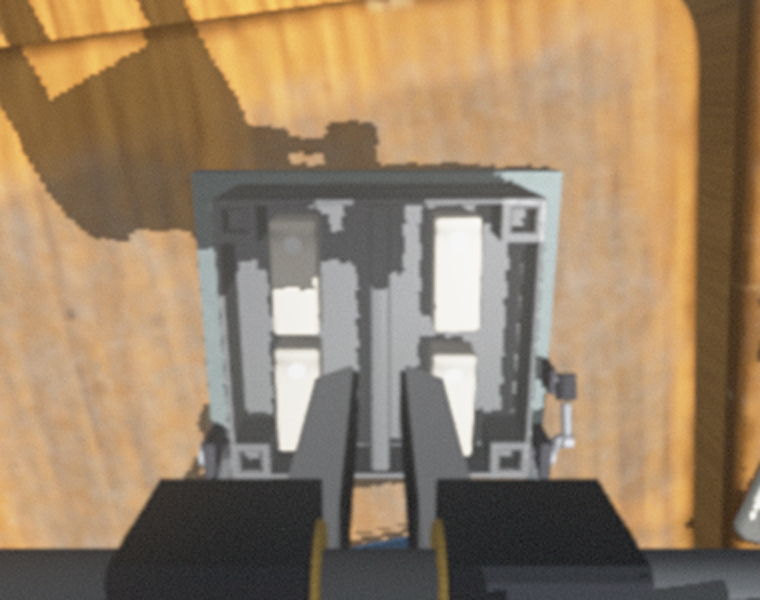

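All four billets lie flat in the upper tray, two per channel, and the tray's corner sockets are where the seated pose predicts. Next I check the clearance behind the bail.

```bash
python3 - <<'E'
from h import *
for z in (.1,.2,.3,.4): print(z, ray('top',[[190,140],[270,146]],z).round(3).tolist())
q=np.pi+RTH; a=W(.182,0); print(a,np.hypot(*a))
o=robot.get_obs(); print(o['tool_pos'],o['ee_rot'])
plan([(*W(.1,0),.222,q,-1),(*a,.222,q,-1,4),(*a,.222,q,-1,1),(*a,.14,q,-1,4)])
print('push');plan([(*W(.05,0),.14,q,-1,8)],start=(*a,.14,q))
E
```

```text
0.1 [[0.83, 0.217, 0.1], [0.809, -0.038, 0.1]]
0.2 [[0.798, 0.193, 0.2], [0.779, -0.042, 0.2]]
0.3 [[0.766, 0.17, 0.3], [0.748, -0.047, 0.3]]
0.4 [[0.734, 0.147, 0.4], [0.718, -0.051, 0.4]]
[0.73344724 0.21705104] 0.7648895348825989
[0.51658036 0.24545611 0.41444179] [-3.14019353 -0.00346555  3.02068721]
T [[-0.854,-0.012,-0.041],[-0.854,-0.012,-0.041],[-0.854,-0.012,-0.041],[-0.854,-0.011,-0.041],[-0.513,0.0,-0.0],[-0.513,0.0,-0.0],[-0.513,0.0,-0.0],[-0.513,0.0,-0.0]]
W [[-0.004,-0.009,0.003],[-0.004,-0.009,0.003],[-0.004,-0.009,0.003],[-0.004,-0.009,0.003],[0.0,0.0,-0.0],[0.0,0.0,-0.0],[0.0,0.0,-0.0],[0.0,0.0,-0.0]]
G [-1,-1,-1,-1,-1,-1,-1,-1]
T [[0.0,0.0,-0.0],[0.0,0.0,0.513],[0.0,0.0,0.513],[0.0,0.0,0.513],[0.0,0.0,0.513]]
W [[0.0,0.0,-0.0],[0.0,0.0,-0.0],[0.0,0.0,-0.0],[0.0,0.0,-0.0],[0.0,0.0,-0.0]]
G [-1,-1,-1,-1,-1]
push
T [[0.413,-0.0,-0.0],[0.413,-0.0,-0.0],[0.413,-0.0,-0.0],[0.413,-0.0,-0.0],[0.413,-0.0,-0.0],[0.413,-0.0,-0.0],[0.413,-0.0,-0.0],[0.413,-0.0,-0.0]]
W [[0.0,0.0,-0.0],[0.0,0.0,-0.0],[0.0,0.0,-0.0],[0.0,0.0,-0.0],[0.0,0.0,-0.0],[0.0,0.0,-0.0],[0.0,0.0,-0.0],[0.0,0.0,-0.0]]
G [-1,-1,-1,-1,-1,-1,-1,-1]
```

```bash
python3 - <<'E'
from h import *
def Pm(c): K,rv,t=cam(c); return K@np.c_[cv2.Rodrigues(rv)[0],t.ravel()]
T=np.array([[175,97],[188,143],[366,147],[370,97]],float).T; S=np.array([[265,82],[268,166],[400,225],[413,117]],float).T
X=cv2.triangulatePoints(Pm('top'),Pm('scene'),T,S); X=(X[:3]/X[3]).T; print(X.round(3)); print(proj('top',X)-T.T)
im=cv2.imread('pics/scene0.png'); cv2.imwrite('pics/mon.png',cv2.resize(im[60:240,150:440],None,fx=2.6,fy=2.6))
E
```

```text
[[ 0.847  0.2    0.381]
 [ 0.835  0.218  0.083]
 [ 0.798 -0.333  0.106]
 [ 0.843 -0.298  0.393]]
[[-2.70712902  2.74154084]
 [ 2.7451034  -2.82011417]
 [-2.06963732  1.59681641]
 [-1.76949156  1.23594891]]
```

View pics/mon.png

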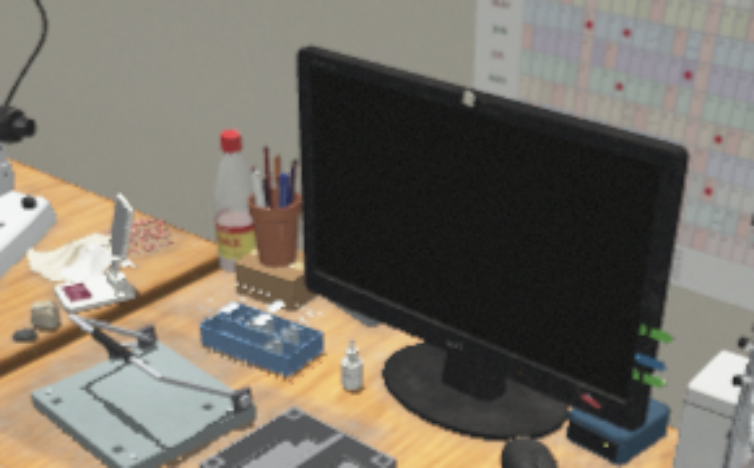

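The monitor's front stands at about x 0.83 from z 0.09 upward, so there are about 6 cm behind the gripper.

Call:
play_rows(translation=[[-0.85,-0.01,-0.04],[-0.85,-0.01,-0.04],[-0.85,-0.01,-0.04],[-0.85,-0.01,-0.04],[-0.51,0,0],[-0.51,0,0],[-0.51,0,0],[-0.51,0,0]], twist=[[0,0,0],[0,0,0],[0,0,0],[0,0,0],[0,0,0],[0,0,0],[0,0,0],[0,0,0]], gripper=[-1,-1,-1,-1,-1,-1,-1,-1])

```text
time: 43.9
tool_pos: [0.7335, 0.2175, 0.4207]
ee_rot: [-3.141, -0.003, 3.021]
wrist_force: [-0.1, -0.3, 1.2]
width: 0.0007
finger_force: 0.0
```

Call:
play_rows(translation=[[0,0,0],[0,0,0]], twist=[[0,0,0],[0,0,0]], gripper=[-1,-1])

```text
time: 44.1
tool_pos: [0.7327, 0.2174, 0.4207]
ee_rot: [-3.141, -0.004, 3.02]
wrist_force: [-0.4, 0.9, 0.2]
width: 0.0006
finger_force: 0.0
```

Call:
play_rows(translation=[[0,0,0.5],[0,0,0.6],[0,0,0.5],[0,0,0.3],[0,0,0.12],[0,0,0]], twist=[[0,0,0],[0,0,0],[0,0,0],[0,0,0],[0,0,0],[0,0,0]], gripper=[-1,-1,-1,-1,-1,-1])

```text
time: 44.7
tool_pos: [0.732, 0.2172, 0.3421]
ee_rot: [-3.141, -0.001, 3.02]
wrist_force: [-0.2, 0.5, -0.3]
width: 0.0007
finger_force: 0.0
```

Call:
play_rows(translation=[[0.35,0,0],[0.35,0,0],[0.4,0,0],[0.4,0,0],[0.4,0,0],[0.4,0,0],[0.4,0,0],[0.4,0,0]], twist=[[0,0,0],[0,0,0],[0,0,0],[0,0,0],[0,0,0],[0,0,0],[0,0,0],[0,0,0]], gripper=[-1,-1,-1,-1,-1,-1,-1,-1])

```text
time: 45.5
tool_pos: [0.6089, 0.232, 0.3447]
ee_rot: [3.14, 0.004, 3.02]
wrist_force: [-0.5, -0.5, -0.3]
width: 0.0003
finger_force: 0.0
```

Call:
play_rows(translation=[[0.3,0,0],[0,0,0],[0,0,-0.5],[0,0,-0.7],[0,0,-0.7],[0,0,-0.3]], twist=[[0,0,0],[0,0,0],[0,0,0],[0,0,0],[0,0,0],[0,0,0]], gripper=[-1,-1,-1,-1,-1,-1])

```text
time: 46.1
tool_pos: [0.5979, 0.2332, 0.4352]
ee_rot: [3.139, 0.007, 3.02]
wrist_force: [0.4, -0.5, -0.1]
width: 0.0006
finger_force: 0.0
```

```bash
python3 - <<'E'
from h import *
for c in ('scene','top','wrist'):
    snap(c,'end_'+c+'.png')
    for n in ('bail_bar','billet_0','tray_a','dropper_bottle','mouse','slide_box'): print(c,end=' ');look(n,c)
E
```

```text
scene bail_bar [([0.539, 0.236, 0.107], 0.74)]
scene billet_0 [([0.526, 0.285, 0.072], 0.67), ([0.584, 0.194, 0.072], 0.62), ([0.516, 0.204, 0.068], 0.57), ([0.444, -0.428, 0.016], 0.56), ([0.595, 0.275, 0.072], 0.42)]
scene tray_a [([0.551, 0.241, 0.042], 0.87), ([0.55, 0.238, 0.011], 0.66)]
scene dropper_bottle []
scene mouse [([0.767, -0.204, 0.004], 0.68)]
scene slide_box [([0.766, 0.23, 0.001], 0.77), ([0.782, 0.078, 0.0], 0.55)]
top bail_bar [([0.541, 0.244, 0.105], 0.62)]
top billet_0 [([0.445, -0.43, 0.011], 0.71), ([0.592, 0.275, 0.069], 0.57), ([0.578, 0.194, 0.066], 0.53)]
top tray_a [([0.557, 0.243, 0.045], 0.59)]
top dropper_bottle [([0.781, 0.079, -0.0], 0.65)]
top mouse [([0.768, -0.206, 0.001], 0.82)]
top slide_box [([0.768, 0.231, 0.0], 0.85)]
wrist bail_bar [([0.536, 0.24, 0.105], 0.67)]
wrist billet_0 [([0.52, 0.283, 0.071], 0.95), ([0.51, 0.201, 0.068], 0.81), ([0.59, 0.278, 0.069], 0.72), ([0.578, 0.192, 0.069], 0.65)]
wrist tray_a [([0.552, 0.239, 0.044], 0.64)]
wrist dropper_bottle [([0.779, 0.076, 0.0], 0.64)]
wrist mouse []
wrist slide_box []
```

The bail is shut with its bar at z ≈ 0.106. All four billets sit at z ≈ 0.07 in the upper tray, the bystanders have not moved, and the robot is clear.

```bash
python3 -c "
from bench import robot
print(robot.close_job())"
```

```text
the job is handed in; nothing more can be done
None
```

The job is handed in at about 47 s: the bail was snapped open, both trays were seated, all four billets lie in the upper tray, and the bail is shut with the bystanders unmoved; the one blemish was the fingertips briefly touching the desk during a billet pick, with the wrist reading about 64 N.

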